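Remix the pigment and start the warming plate

ROBOT

A 6-joint arm with a two-finger parallel gripper is mounted at the origin on the work surface. World frame = base frame: x ahead of the robot, y to its left, z up, the work surface at z = 0. Lengths are in m, angles in degrees, forces in N, time in s.
With the tool pointing down it reaches from about 0.35 to 0.775 m from the base axis. Payload 5.5 kg.
Tool frame: the origin (TCP) lies between the finger pads; the fingertips stand 25 mm ahead of it and the grasp point (between the pads) lies 6 mm ahead of it; z points along the fingers, y is the line along which they close (so a half turn about z gives the same grasp; the last joint's range is limited). The gripper opens to 85 mm and grips with 20 to 120 N. Pads are 22 mm wide; open, the fingers measure 114 mm over their backs; the gripper's body (76 mm by 85 mm) begins 54 mm behind the grasp point. The pads swing forward as they close: fully open they stand 13 mm farther back than shut.
Start: joints at [-81.795, 17.945, 2.641, 74.691, 0, 82.002], TCP at [0.16, -0.552, 0.256] pointing down, gripper open.
Joint ranges: [-158.12, 158.12], [-49.38, 96.58], [-58.88, 72.47], [-126.05, 133.96], [-84.25, 85.87], [-180, 180]. Speed limits (degrees/s): [147.25, 147.25, 180, 180, 180, 180].

INTERFACE

Orientations are given as a 3x3 rotation matrix whose columns are the frame's x, y, z axes.
In Python, from cell import status, imaging, workorder gives the robot as it stands.
- The arm moves only by the shell command python3 -m inch 'ROWS' [FORCE]. ROWS is JSON, a list of rows, each a list of 3 entries, a list of its own where there are three numbers: the shift along the tool's x, y, z in units of 30 mm (1.0 is 30 mm), then the turn, a rotation vector about the tool's x, y, z in units of 6 degrees (1.0 is 6 degrees), then the finger opening in mm, from 0 to 85.4. In form: [[[tx, ty, tz], [wx, wy, wz], jaw], ...]. A call has 1 to 20 rows; each row shifts and turns the commanded pose from where the row before left it, along the tool's axes as they then stand; what a row does not reach is not made up. A row lasts 1/10 s, in which the tool goes at most 50 mm and 8.59 degrees, less where a joint would pass 70% of its speed; a pose out of reach is approached as far as the arm can. A call is refused whole if a number of a shift passes 1 or a number of a turn 1, either way. A call with a gripper value outside its range is refused whole. The fingers move at their own pace and stop on an object; FORCE is the grip in N (left out, the last holds). Time passes only in rows, so rows that do not move let the fingers close. It gives the time, the measured TCP pose, the force, the opening and the grip force at its end, in the units of the state.
- status.sense(): the state, without advancing time (a new reading comes with each control period).
- imaging.grab_frame(name): name is "side" or "top" or "wrist"; returns a dict with "image" (420x560x3 uint8, red, green, blue), "mtx" (3x3 intrinsics, pixels), "k1" (the pictures are not rectified: a ray, as slopes to the right and down, at radius r is drawn at 1 + k1 r^2 times it, then the intrinsics apply), "R" (3x3) and "t" (3): a world point X has camera coordinates R X + t. Camera axes: x right, y down, z forward; pixel columns grow to the right and rows downward; lengths in m; the calibration is good to about 2 mm. A picture is of the moment at which its call begins. There is no depth.
- workorder.close_job(): hands the job in; it is judged then, once.
The state is a dict: "time_s": time; "joint_pos": joint angles; "qd": joint speeds; "tau": joint torques, N m; "ee_pos": TCP position; "eef_rot": TCP orientation; "contact_force": force on the tool from outside, world axes, zero at the start; "moment": the same for the moment, N m; "width": opening from 0.0 (shut) to 1.0 (fully open); "grasp_force": force on a finger pad.
Only numpy, scipy, OpenCV 4.12 (cv2) and the standard library are available. Lean on these libraries where they do the work, as an engineer would, in place of code of your own. Each camera call takes 0.05 s, during which the arm holds its last target. There are 200 camera calls.

TASK

Get this batch warming: move the empty steel beaker off the warming plate to stand upright in the white tray, turn the stoppered amber pigment bottle fully upside down for a moment to stir up what has settled, then stand it and every small lidded jar upright on the warming plate. Push the slider until its grip is level with the black pointer beside its track. Only when all that is done, switch the plate on by turning the knob clockwise until it clicks over and stays; leave the bowl, the scoop and the tub where they are.

Things in the scene. Friction and masses are not known exactly. Their poses are not given: they have to be found in the camera images.
- warmer: bench warming plate, white housing 310 mm (x, depth) by 280 mm (y) and 42 mm high, fixed. Origin at the centre of its underside; its -x side with the control deck (knob and slider side by side) faces the robot, give or take a small yaw. Its dark metal heating surface lies behind the deck
- plate_mid (a point): centre of the dark heating surface, at its top, 50 mm above the bench; the surface is flat, without a rim, 210 mm along the warmer's x by 250 mm along its y; axes parallel to the warmer's
- knob (a joint): angle of the black power knob, rad; grows clockwise seen from above. 0 is off. A sprung detent holds it at 0 and at 1.3 (on; stop at 1.36): the torque rises to about 0.12 N m, the crest is at 0.65, then it snaps on by itself to 1.3; let go before the crest, it springs back to 0. At rest it stays in either place
- knob_grip (a point): on the knob's vertical axis, at the height to grip its bar: at the warmer's (-108, -85) mm, 79 mm above the bench. The knob is an upright bar 14 mm thick, 42 mm long and 32 mm high on a disc 44 mm across; this point is 7 mm below the bar's top. At angle 0 the bar lies along the warmer's x (this point's own x runs along the bar and turns with it); take it by its two flat sides
- slider (a joint): position of the slider grip along its track, m; 0 is the end nearest the knob, grows along the warmer's +y, to 0.09. Stays where it is left; friction about 1.5 N
- slider_top (a point): centre of the top of the slider's black grip, a block 28 mm (warmer's x) by 20 mm (y) by 40 mm high; its top is 96 mm above the bench. Axes parallel to the warmer's
- mark_tip (a point): black pointer on the robot's side of the slider's track: a small black tab 14 mm long with a raised fin 10 mm high (its top 53 mm above the bench) that marks where the slider's centre should be (equal position along the warmer's y). Its place along the track differs from start to start; it stays where it is. This point is on its axis, 50 mm above the bench. Axes parallel to the warmer's
- bottle: stoppered amber glass bottle with a paper label, 116 mm high: round body 42 mm across up to 76 mm, then a shoulder to a 22 mm neck and a fixed black rubber stopper 27 mm across. About 140 g (varies). Origin at the centre of its underside, z up towards the stopper
- jar1: closed cosmetic jar: white plastic cylinder 46 mm across with a grey screw lid 47 mm across, 50 mm high in all, about 100 g (varies). Origin at the centre of its underside, z up. Two or three such jars are present; an absent one reads None
- jar2: closed cosmetic jar: white plastic cylinder 46 mm across with a grey screw lid 47 mm across, 50 mm high in all, about 100 g (varies). Origin at the centre of its underside, z up. Two or three such jars are present; an absent one reads None
- jar3: closed cosmetic jar: white plastic cylinder 46 mm across with a grey screw lid 47 mm across, 50 mm high in all, about 100 g (varies). Origin at the centre of its underside, z up. Two or three such jars are present; an absent one reads None
- beaker: empty steel beaker, a straight open cup 60 mm across outside and 80 mm high, wall 3 mm, about 120 g. Origin at the centre of its underside, z up; at the start it stands on the heating surface
- tray: square white plastic tray 130 mm by 130 mm, 22 mm high, walls 4 mm, fixed on the bench. Origin at the centre of its underside
- tray_in (a point): centre of the tray's inner floor, about 4 mm above the bench; axes parallel to the tray's
- bowl: bystander: white ceramic bowl 90 mm across, 45 mm high; origin at the centre of its underside
- scoop: bystander: spoon with a white handle, 160 mm long, lying along its x; origin below its middle
- tub: bystander: white lidded tub 70 mm across, 70 mm high; origin at the centre of its underside
Things that resemble listed ones, but are neither listed nor needed, are in the scene too. Leave any red or turquoise look-alike of the jar3 alone.

How it is judged:
By the outcome, as a careful person would: the job done as asked, in the order asked, and still so for the second after the job is handed in, with the robot touching nothing.
Of jar1, jar2, jar3 only 2 to 3 are there at a start; the rules pass over those that are not, and their reading is None.
At some moment in a run one of jar1, jar2, jar3 may be knocked a few centimetres aside while the robot is not near it.
It also fails if it takes over 210 s, if anything falls off the work surface, if the arm or the gripper's body presses on something with over 40 N, if the wrist force passes 120 N, or if a joint passes its speed limit or range.

## Working session

There is one attempt and no reset: what is moved stays moved. The work goes in short steps, Python scripts to look and compute and a shell command to move; the robot and the scene stay as the last step left them, time stands still between calls to the robot, and variables do not carry over. Pictures are saved under pics/ and viewed, at most 18 in all, crops included, and the job is handed in when it is done.

```bash
mkdir -p pics; ls; cat > h.py <<'E'
import numpy as np, cv2
from cell import status, imaging, workorder
def grab(n,save=None):
    f=imaging.grab_frame(n)
    if save: cv2.imwrite(f'pics/{save}.png',f['image'][:,:,::-1])
    return f
def ray(f,u,v):
    M=np.array(f['mtx']);k=f['k1']
    d=np.array([(u-M[0,2])/M[0,0],(v-M[1,2])/M[1,1]]);p=d.copy()
    for _ in range(30): p=d/(1+k*(p@p))
    R=np.array(f['R']);t=np.array(f['t'])
    return -R.T@t, R.T@np.array([p[0],p[1],1])
def onz(f,u,v,z):
    c,d=ray(f,u,v); return c+d*(z-c[2])/d[2]
def proj(f,X):
    M=np.array(f['mtx']);q=np.array(f['R'])@np.array(X)+np.array(f['t']);p=q[:2]/q[2];p=p*(1+f['k1']*(p@p))
    return M[0,0]*p[0]+M[0,2],M[1,1]*p[1]+M[1,2]
E
python3 - <<'E'
from h import *
a=grab('top','top0');b=grab('side','side0')
for f in(a,b):print(f['mtx'],f['k1'],-np.array(f['R']).T@f['t'],np.array(f['R'])[2])
s=status.sense();print(s['time_s'],s['ee_pos'],np.round(s['eef_rot'],3),s['width'])
E
```

```text
pics
[[383.53038639   0.         277.82089355]
 [  0.         383.53038639 215.41592105]
 [  0.           0.           1.        ]] -0.0654757622965849 [ 0.34579547 -0.00413306  0.9591332 ] [ 0.19795728  0.00156875 -0.98020939]
[[477.75407267   0.         272.23779799]
 [  0.         477.75407267 205.86014469]
 [  0.           0.           1.        ]] -0.07689295590180681 [0.05610431 0.79382667 1.10837864] [ 0.33940926 -0.57752412 -0.74247374]
0.1 [ 0.16038667 -0.55174942  0.25552286] [[ 0.96   0.279 -0.   ]
 [ 0.279 -0.96   0.002]
 [ 0.    -0.002 -1.   ]] 1.0029377228829681
```

View pics/top0.png

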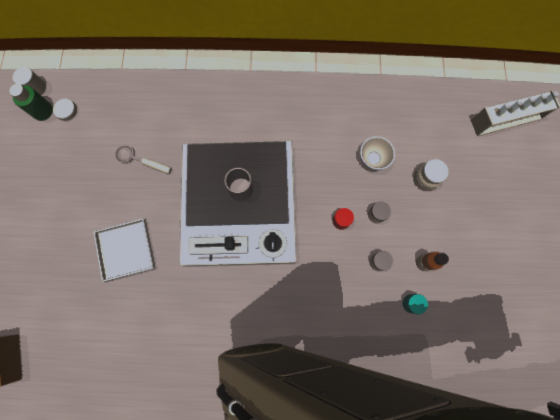

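View pics/side0.png

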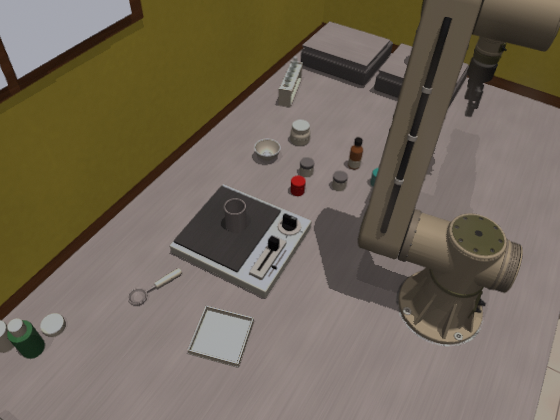

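Top view: warmer around (238,203), beaker (238,182), tray (124,249), knob (272,242), slider (230,243), pointer ~(211,257). The grey-lidded jars are at (381,211) and (383,261); the red (344,218) and turquoise (418,304) ones are look-alikes. The bottle is at (434,261). The arm could be hiding a third jar. I'll enlarge to confirm.

```bash
python3 - <<'E'
from h import *
im=cv2.imread('pics/top0.png')
a=cv2.resize(im[130:275,170:310],None,fx=4,fy=4,interpolation=cv2.INTER_CUBIC)[:,:]
b=cv2.resize(im[140:320,320:460],None,fx=3.2,fy=3.2,interpolation=cv2.INTER_CUBIC)
a=a[:560,:400*2][:, :]
c=np.zeros((580,800,3),np.uint8)
a=cv2.resize(im[225:270,180:300],None,fx=3.3,fy=3.3,interpolation=cv2.INTER_CUBIC)
c[:a.shape[0],:a.shape[1]]=a
s=cv2.imread('pics/side0.png');d=cv2.resize(s[110:230,280:410],None,fx=3,fy=3,interpolation=cv2.INTER_CUBIC)
c[180:180+d.shape[0],:d.shape[1]]=d
c[:b.shape[0],398:398+b.shape[1]]=b[:, :402]
cv2.imwrite('pics/crop1.png',c)
E
```

```text
(no output)
```

View pics/crop1.png

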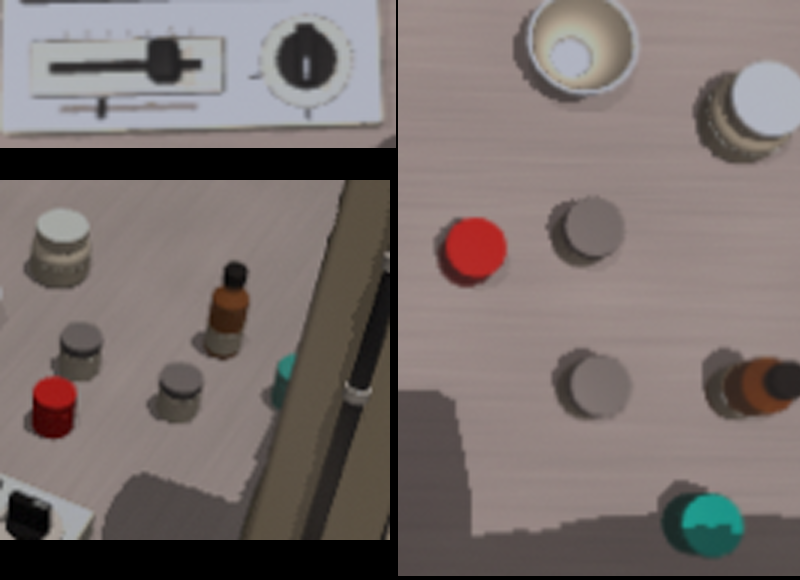

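The enlarged crop confirms two grey-lidded white jars at top pixels (381,211) and (383,261), and the amber bottle with black stopper at (440,260). The pointer tab is at about (211,257) and the slider grip at about (230,243). Now the positions.

```bash
cat > loc.py <<'E'
from h import *
def comp(m,x0,y0,x1,y1,amin=20):
    z=np.zeros_like(m);z[y0:y1,x0:x1]=m[y0:y1,x0:x1]
    c,_=cv2.findContours(z.astype(np.uint8),cv2.RETR_EXTERNAL,cv2.CHAIN_APPROX_NONE)
    return sorted([k for k in c if cv2.contourArea(k)>amin],key=cv2.contourArea)[::-1]
E
python3 - <<'E'
from loc import *
f=grab('top');im=f['image'].astype(int);mx=im.max(2);mn=im.min(2)
# plate
k=comp(mx<75,175,130,300,232)[0]
r=cv2.minAreaRect(k);bx=cv2.boxPoints(r)
P=np.array([onz(f,u,v,.05) for u,v in bx]);print('plate',np.round(P[:,:2],4).tolist(),P.mean(0)[:2],np.linalg.norm(np.diff(P,axis=0),axis=1))
# housing
k=comp((mn>140)&(mx-mn<60),172,130,302,272)[0]
bx=cv2.boxPoints(cv2.minAreaRect(k));H=np.array([onz(f,u,v,.042) for u,v in bx]);print('housing',np.round(H[:,:2],4).tolist(),H.mean(0)[:2],np.linalg.norm(np.diff(H,axis=0),axis=1))
# tray
k=comp((mn>140)&(mx-mn<60),85,210,165,290)[0]
bx=cv2.boxPoints(cv2.minAreaRect(k));T=np.array([onz(f,u,v,.022) for u,v in bx]);print('tray',np.round(T[:,:2],4).tolist(),T.mean(0)[:2])
# dark in deck
for n,b,z in(('knob',(255,228,292,262),.086),('slider',(220,234,238,252),.096),('ptr',(205,253,217,263),.053)):
    for k in comp(mx<80,*b,amin=1)[:2]:
        m=cv2.moments(k);u,v=m['m10']/m['m00'],m['m01']/m['m00'];print(n,u,v,onz(f,u,v,z)[:2],cv2.boundingRect(k))
# local gray contrast for the jars
hsv=cv2.cvtColor(f['image'],cv2.COLOR_RGB2HSV)
print('pix jar',im[211,381],im[261,383],'bench',im[235,381],im[211,330])
g=f['image']
for n,(u,v) in dict(j1=(381,211),j2=(383,261)).items():
    d=np.abs(im-im[v,u]).max(2)<14
    k=comp(cv2.morphologyEx(d.astype(np.uint8),cv2.MORPH_OPEN,np.ones((5,5))),u-14,v-14,u+15,v+15)[0]
    c,rad=cv2.minEnclosingCircle(k);m=cv2.moments(k);print(n,c,rad,m['m10']/m['m00'],m['m01']/m['m00'],onz(f,*c,.05)[:2])
k=comp(mx<60,425,245,455,272,5)[0];c,rad=cv2.minEnclosingCircle(k);print('stopper',c,rad,onz(f,*c,.116))
# beaker rim: reported by pixels
s=grab('side');print('pix',proj(f,[.6,.06,.13]))
q=s['image'].astype(int);k=comp(q.max(2)<60,345,132,372,150,3)[0];c,rad=cv2.minEnclosingCircle(k);print('side stopper',c,rad,onz(s,*c,.108))
E
```

```text
plate [[0.7064, 0.2367], [0.7196, -0.0166], [0.5125, -0.0261], [0.4996, 0.2157]] [0.60953955 0.10241141] [0.25354958 0.2072728  0.24217502]
housing [[0.7121, 0.2629], [0.7283, -0.0335], [0.4194, -0.0475], [0.4038, 0.2298]] [0.56589562 0.1029284 ] [0.29681481 0.30919556 0.27772609]
tray [[0.482, 0.4711], [0.5212, 0.3384], [0.3973, 0.2942], [0.3591, 0.4234]] [0.43988321 0.38178012]
knob 272.3944817300522 242.16554809843402 [0.4592961  0.00804816] (264, 232, 18, 20)
slider 229.2686781609195 243.19396551724137 [0.45297447 0.10548734] (220, 237, 18, 13)
ptr 210.47619047619045 256.76190476190476 [0.42481386 0.15383513] (210, 255, 2, 5)
pix jar [118 108 105] [121 110 108] bench [155 140 136] [154 137 135]
j1 (381.5, 210.0) 9.708344459533691 381.4214235377026 210.3812544045102 [ 0.54971014 -0.25516485]
j2 (383.5, 260.77777099609375) 9.86413860321045 383.5023474178404 260.4674714956405 [ 0.42617578 -0.25680066]
stopper (440.5, 258.5) 6.670932292938232 [ 0.42810561 -0.36712389  0.116     ]
pix (np.float64(250.96304971204378), np.float64(176.94085925612043))
side stopper (358.0, 142.0) 4.472236156463623 [ 0.42480558 -0.37052627  0.108     ]
```

```bash
R='[[0,0,0],[0,0,-1],85]'; python3 -m inch '[[[0,0,0],[0,0,-1],85],[[0,0,0],[0,0,-1],85],[[0,0,0],[0,0,-1],85],[[0,0,0],[0,0,-1],85],[[0,0,0],[0,0,-1],85],[[0,0,0],[0,0,-1],85],[[0,0,0],[0,0,-1],85],[[0,0,0],[0,0,-1],85],[[0,0,0],[0,0,-1],85],[[0,0,0],[0,0,-1],85],[[0,0,0],[0,0,-1],85],[[0,0,0],[0,0,-1],85],[[0,0,0],[0,0,-1],85],[[0,0,0],[0,0,-1],85],[[0,0,0],[0,0,-1],85],[[0,0,0],[0,0,-1],85],[[0,0,0],[0,0,-1],85],[[0,0,0],[0,0,-1],85],[[0,0,0],[0,0,-1],85],[[0,0,0],[0,0,-1],85]]' 60
python3 -m inch '[[[0,0,0],[0,0,-1],85],[[0,0,0],[0,0,-1],85],[[0,0,0],[0,0,-1],85],[[0,0,0],[0,0,-1],85],[[0,0,0],[0,0,-1],85],[[0,0,0],[0,0,-1],85],[[0,0,0],[0,0,-1],85],[[0,0,0],[0,0,-0.83],85],[[0,0,0],[0,0,0],85]]' 60
cat >> h.py <<'E'
def goto(X,yaw=None,to='print'):
    "deltas (tool units) from the present pose to TCP X, tool down with x azimuth yaw deg"
    s=status.sense();R=np.array(s['eef_rot']);d=R.T@(np.array(X)-np.array(s['ee_pos']))/.03
    print('d units',np.round(d,2),'rows>=',int(np.ceil(np.abs(d).max())))
    if yaw is not None:
        from scipy.spatial.transform import Rotation as Q
        a=np.radians(yaw);T=np.array([[np.cos(a),np.sin(a),0],[np.sin(a),-np.cos(a),0],[0,0,-1]])
        print('turn units',np.round(np.degrees(Q.from_matrix(R.T@T).as_rotvec())/6,2))
def say():
    s=status.sense();print('t',round(s['time_s'],1),'p',np.round(s['ee_pos'],4),'xaz',round(np.degrees(np.arctan2(s['eef_rot'][1][0],s['eef_rot'][0][0])),1),'F',np.round(s['contact_force'],1),'w',round(s['width'],3),'g',round(s['grasp_force'],1),'j',np.round(s['joint_pos'],0))
E
python3 -c "
from h import *
say();goto([.52,.06,.33],183.2)"
```

```text
time_s: 2.2
ee_pos: [0.1604, -0.552, 0.256]
eef_rot: [[-0.725, 0.689, -0.0], [0.689, 0.725, 0.001], [0.0, 0.0, -1.0]]
contact_force: [-0.5, 0.2, -0.1]
width: 0.991
grasp_force: 0.0
time_s: 3.1
ee_pos: [0.1604, -0.5521, 0.2561]
eef_rot: [[-0.998, -0.056, -0.0], [-0.056, 0.998, 0.0], [0.0, 0.0, -1.0]]
contact_force: [-0.7, 0.0, -0.5]
width: 0.997
grasp_force: 0.0
t 3.1 p [ 0.1604 -0.5521  0.2561] xaz -176.8 F [-0.7  0.  -0.5] w 0.997 g 0.0 j [-82.  18.   3.  75.   0. -85.]
d units [-13.1   19.7   -2.46] rows>= 20
turn units [ 0. -0. -0.]
```

```bash
python3 -m inch '[[[-0.65,0.98,-0.12],[0,0,0],85],[[-0.65,0.98,-0.12],[0,0,0],85],[[-0.65,0.98,-0.12],[0,0,0],85],[[-0.65,0.98,-0.12],[0,0,0],85],[[-0.65,0.98,-0.12],[0,0,0],85],[[-0.65,0.98,-0.12],[0,0,0],85],[[-0.65,0.98,-0.12],[0,0,0],85],[[-0.65,0.98,-0.12],[0,0,0],85],[[-0.65,0.98,-0.12],[0,0,0],85],[[-0.65,0.98,-0.12],[0,0,0],85],[[-0.65,0.98,-0.12],[0,0,0],85],[[-0.65,0.98,-0.12],[0,0,0],85],[[-0.65,0.98,-0.12],[0,0,0],85],[[-0.65,0.98,-0.12],[0,0,0],85],[[-0.65,0.98,-0.12],[0,0,0],85],[[-0.65,0.98,-0.12],[0,0,0],85],[[-0.65,0.98,-0.12],[0,0,0],85],[[-0.65,0.98,-0.12],[0,0,0],85],[[-0.65,0.98,-0.12],[0,0,0],85],[[0,0,0],[0,0,0],85]]' >/dev/null
python3 - <<'E'
from h import *
say()
a=grab('top');b=grab('wrist');s=grab('side')
cv2.imwrite('pics/m1.png',np.vstack([np.hstack([b['image'],]) [:, :,::-1]]))
t=a['image'][:,:,::-1];q=s['image'][:,:,::-1]
cv2.imwrite('pics/m2.png',cv2.resize(np.hstack([t,q]),(800,300),interpolation=cv2.INTER_AREA))
print(np.round(b['R'],3),-np.array(b['R']).T@b['t'],b['mtx'],b['k1'])
E
```

```text
t 5.1 p [0.5009 0.029  0.3247] xaz -176.7 F [ 0.2 -0.3 -0.2] w 0.995 g 0.0 j [-6.  9.  1. 82.  0. -9.]
[[-0.057  0.998  0.   ]
 [ 0.961  0.055  0.271]
 [ 0.271  0.016 -0.963]] [0.43199287 0.02388099 0.441976  ] [[311.40868016   0.         276.82642515]
 [  0.         311.40868016 209.76484927]
 [  0.           0.           1.        ]] -0.02656387819762601
```

View pics/m1.png

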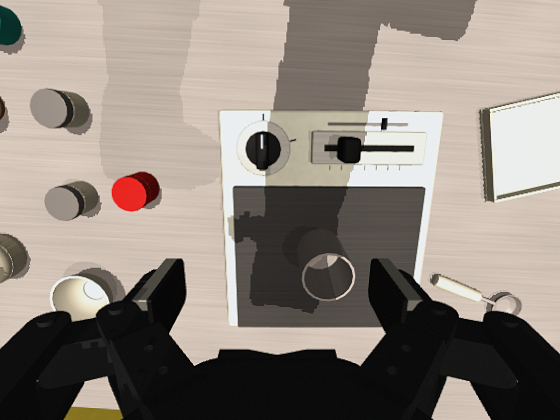

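View pics/m2.png

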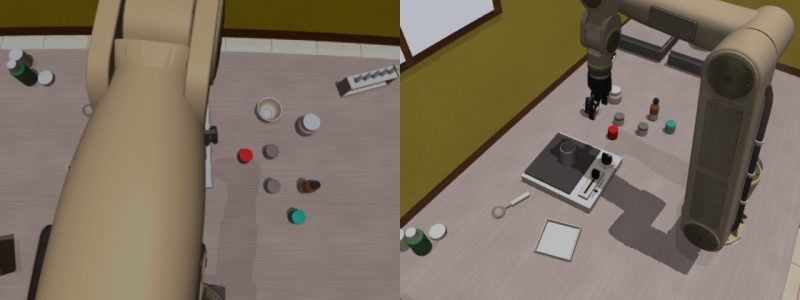

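Wrist view: knob (262,150), slider grip (349,149), pointer (384,124), beaker rim (329,277). The area the arm had hidden shows no third grey jar. I'll check the white disc near the green bottles later. Next I measure the warmer and beaker.

```bash
python3 - <<'E'
from loc import *
f=grab('wrist');im=f['image'].astype(int);mx=im.max(2);mn=im.min(2)
print('hous',[np.round(onz(f,u,v,.042)[:2],4) for u,v in((220.5,111),(442.5,112))])
print('plate near',[np.round(onz(f,u,v,.05)[:2],4) for u,v in((233.5,187),(425,187))])
# plate near edge line: rows where dark begins, per column
pts=[]
for u in list(range(240,262,3))+list(range(280,420,4)):
    col=mn[165:200,u]; 
    g=np.diff(col); v=165+np.argmin(g)+.5+.5; pts.append(onz(f,u,v,.05)[:2])
pts=np.array(pts);c=np.polyfit(pts[:,1],pts[:,0],1);print('edge slope',c,np.degrees(np.arctan(-c[0])))
for n,b,z,t in(('knobtop',(245,128,282,172),.086,60),('slider',(333,134,364,166),.096,45),('ptr',(378,116,390,131),.053,80)):
    k=comp(mx<t,*b,amin=4)
    for q in k[:2]:
        m=cv2.moments(q);u,v=m['m10']/m['m00'],m['m01']/m['m00'];print(n,u,v,onz(f,u,v,z)[:2],cv2.boundingRect(q))
# beaker rim: bright thin ring
m=(mn>95); k=comp(m,298,248,360,304,10)[0]; e=cv2.fitEllipse(k); print(e); print('beaker',onz(f,*e[0],.13), 'mean pts',np.mean([onz(f,*p[0],.13) for p in cv2.convexHull(k)],0))
h=np.array([onz(f,*p[0],.13)[:2] for p in cv2.convexHull(k)],np.float32); print(cv2.minEnclosingCircle(h))
z=cv2.resize(f['image'][105:320,215:445],None,fx=2.7,fy=2.7,interpolation=cv2.INTER_CUBIC)[:,:,::-1];cv2.imwrite('pics/w2.png',z)
E
```

```text
hous [array([ 0.4212, -0.0473]), array([0.4065, 0.2266])]
plate near [array([ 0.5138, -0.0285]), array([0.5001, 0.2177])]
edge slope [-0.05239486  0.51210333] 2.999261614609577
knobtop 264.28761699064074 150.4841612670986 [0.46234723 0.01012231] (248, 133, 34, 38)
slider 349.35343534353433 150.16651665166518 [0.4558956  0.10366263] (333, 138, 31, 26)
ptr 384.81069958847735 124.13168724279835 [0.42549362 0.15316476] (382, 119, 6, 11)
((330.0754089355469, 277.7900085449219), (46.532779693603516, 52.5984001159668), 78.85035705566406)
beaker [0.59371541 0.09077461 0.13      ] mean pts [0.59182888 0.09097571 0.13      ]
((0.5943008065223694, 0.09090127050876617), 0.029816817492246628)
```

View pics/w2.png

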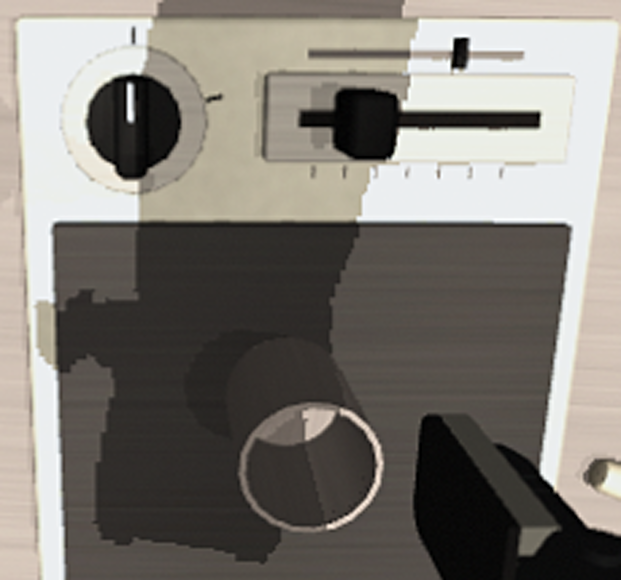

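The beaker rim circle fits at (0.594, 0.091) with r = 29.8 mm, and the warmer yaw is 3°. The pointer is about 51 mm along +y from the slider. Grasping the beaker now.

```bash
python3 -m inch '[[[-0.8,0.47,0.2],[0,0,0],85],[[-0.8,0.47,0.2],[0,0,0],85],[[-0.8,0.47,0.2],[0,0,0],85],[[-0.83,0.47,0.2],[0,0,0],85],[[0,0,0.9],[0,0,0],85],[[0,0,0.9],[0,0,0],85],[[0,0,0.9],[0,0,0],85],[[0,0,0.9],[0,0,0],85],[[0,0,0.9],[0,0,0],85],[[0,0,0.9],[0,0,0],85],[[0,0,0.7],[0,0,0],85],[[0,0,0.56],[0,0,0],85],[[0,0,0],[0,0,0],85],[[0,0,0],[0,0,0],85]]'; python3 -c "
from h import *
goto([.5943,.0909,.101],183.2)"
```

```text
time_s: 6.7
ee_pos: [0.5927, 0.0867, 0.1012]
eef_rot: [[-0.999, -0.054, -0.001], [-0.054, 0.999, -0.0], [0.001, -0.0, -1.0]]
contact_force: [0.4, 0.4, 1.0]
width: 0.996
grasp_force: 0.0
d units [-0.06  0.14  0.01] rows>= 1
turn units [-0.   -0.01 -0.02]
```

```bash
python3 -m inch '[[[-0.06,0.14,0],[0,0,0],85],[[0,0,0],[0,0,0],85],[[0,0,0],[0,0,0],50],[[0,0,0],[0,0,0],50],[[0,0,0],[0,0,0],50],[[0,0,0],[0,0,0],50],[[0,0,0],[0,0,0],50],[[0,0,0],[0,0,0],50],[[0,0,0],[0,0,0],50],[[0,0,0],[0,0,0],50],[[0,0,-0.3],[0,0,0],50],[[0,0,-0.7],[0,0,0],50],[[0,0,-0.9],[0,0,0],50],[[0,0,-0.9],[0,0,0],50],[[0,0,0],[0,0,0],50]]' 40;  python3 -c "
from h import *
say();goto([.441,.381,.055])"
```

```text
time_s: 8.2
ee_pos: [0.5966, 0.0922, 0.189]
eef_rot: [[-0.998, -0.056, 0.007], [-0.056, 0.998, -0.0], [-0.007, -0.0, -1.0]]
contact_force: [-0.0, 0.4, -0.9]
width: 0.686
grasp_force: 41.5
t 8.2 p [0.5966 0.0922 0.189 ] xaz -176.8 F [-0.   0.4 -0.9] w 0.686 g 41.5 j [ 1. 22. -1. 67. -0. -2.]
d units [4.67 9.9  4.43] rows>= 10
```

```bash
python3 -m inch '[[[0.39,0.83,0],[0,0,0],50],[[0.39,0.83,0],[0,0,0],50],[[0.39,0.83,0],[0,0,0],50],[[0.39,0.83,0],[0,0,0],50],[[0.39,0.83,0],[0,0,0],50],[[0.39,0.83,0],[0,0,0],50],[[0.39,0.83,0],[0,0,0],50],[[0.39,0.83,0],[0,0,0],50],[[0.39,0.83,0],[0,0,0],50],[[0.39,0.83,0],[0,0,0],50],[[0.39,0.83,0],[0,0,0],50],[[0.39,0.83,0],[0,0,0],50],[[0,0,0.8],[0,0,0],50],[[0,0,0.8],[0,0,0],50],[[0,0,0.8],[0,0,0],50],[[0,0,0.8],[0,0,0],50],[[0,0,0],[0,0,0],50],[[0,0,0],[0,0,0],50]]';  python3 -c "
from h import *
say();goto([.440,.381,.055],183.2)"
```

```text
time_s: 10.0
ee_pos: [0.437, 0.3821, 0.0881]
eef_rot: [[-0.998, -0.055, -0.002], [-0.055, 0.998, -0.001], [0.002, -0.001, -1.0]]
contact_force: [0.6, -0.1, -1.7]
width: 0.687
grasp_force: 41.4
t 10.0 p [0.437  0.3821 0.0881] xaz -176.8 F [ 0.6 -0.1 -1.7] w 0.687 g 41.4 j [ 33.  25. -12.  53.  -0.  30.]
d units [-0.1  -0.04  1.1 ] rows>= 2
turn units [-0.01 -0.02 -0.  ]
```

```bash
python3 -m inch '[[[-0.1,0,0.5],[0,0,0],50],[[0,0,0.3],[0,0,0],50],[[0,0,0.2],[0,0,0],50],[[0,0,0.07],[0,0,0],50],[[0,0,0],[0,0,0],50],[[0,0,0],[0,0,0],50]]';  python3 -m inch '[[[0,0,0],[0,0,0],85],[[0,0,0],[0,0,0],85],[[0,0,0],[0,0,0],85],[[0,0,0],[0,0,0],85],[[0,0,-0.5],[0,0,0],85],[[0,0,-0.9],[0,0,0],85],[[0,0,-0.9],[0,0,0],85],[[0,0,-0.9],[0,0,0],85],[[0,0,-0.9],[0,0,0],85],[[0,0,-0.9],[0,0,0],85],[[0,0,-0.9],[0,0,0],85],[[0,0,0],[0,0,0],85]]'
```

```text
time_s: 10.6
ee_pos: [0.441, 0.383, 0.0573]
eef_rot: [[-0.998, -0.056, 0.001], [-0.056, 0.998, 0.0], [-0.001, 0.0, -1.0]]
contact_force: [-1.1, 0.6, -1.4]
width: 0.684
grasp_force: 41.4
time_s: 11.8
ee_pos: [0.4425, 0.3839, 0.2382]
eef_rot: [[-0.998, -0.056, 0.006], [-0.056, 0.998, 0.004], [-0.006, 0.004, -1.0]]
contact_force: [0.4, 0.6, 0.1]
width: 0.997
grasp_force: 0.0
```

```bash
python3 - <<'E'
from loc import *
f=grab('top');s=grab('side')
A=cv2.resize(f['image'][60:125,0:100],(400,260),interpolation=cv2.INTER_CUBIC)
B=cv2.resize(s['image'][300:400,0:130],(390,300),interpolation=cv2.INTER_CUBIC)
C=cv2.resize(s['image'][250:400,160:310],(400,400),interpolation=cv2.INTER_CUBIC)
o=np.zeros((600,800,3),np.uint8);o[:260,:400]=A;o[280:580,:390]=B;o[:400,400:]=C
cv2.imwrite('pics/m3.png',o[:,:,::-1])
goto([.4265,-.369,.24],183.2)
im=f['image'].astype(int)
for n,(u,v) in dict(j1=(381,210),j2=(383,261)).items():
    d=np.abs(im-im[v,u]).max(2)<14
    k=comp(cv2.morphologyEx(d.astype(np.uint8),cv2.MORPH_OPEN,np.ones((5,5))),u-14,v-14,u+15,v+15)[0]
    c,rad=cv2.minEnclosingCircle(k);print(n,c,rad,onz(f,*c,.05)[:2])
E
```

```text
d units [  1.88 -25.    -0.21] rows>= 26
turn units [ 0.01  0.01 -0.  ]
j1 (381.5, 210.0) 9.708344459533691 [ 0.54971014 -0.25516485]
j2 (383.5, 260.77777099609375) 9.86413860321045 [ 0.42617578 -0.25680066]
```

View pics/m3.png

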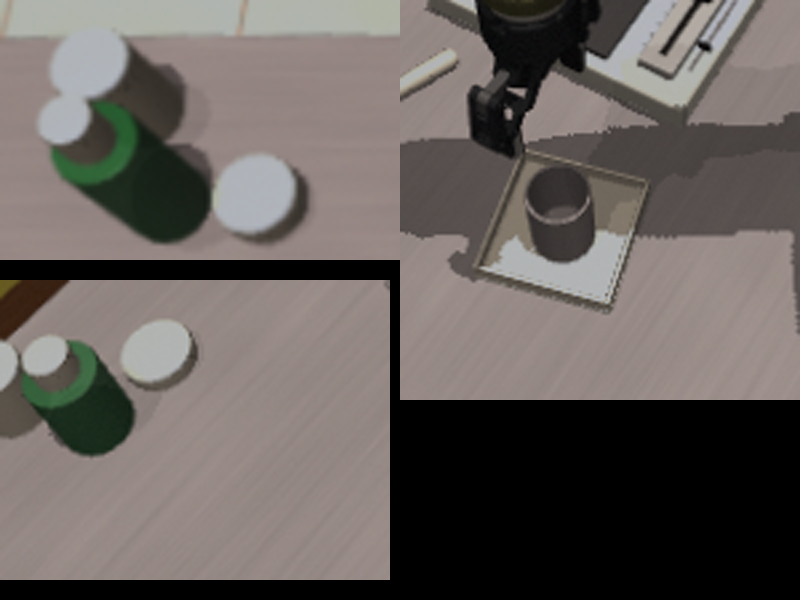

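The beaker stands upright in the tray. The white disc by the green bottles is a low flat lid, not a jar, so there are two jars. Now to the bottle.

```bash
python3 -m inch '[[[0.07,-1,0],[0,0,0],85],[[0.07,-1,0],[0,0,0],85],[[0.07,-1,0],[0,0,0],85],[[0.07,-1,0],[0,0,0],85],[[0.07,-1,0],[0,0,0],85],[[0.07,-1,0],[0,0,0],85],[[0.07,-1,0],[0,0,0],85],[[0.07,-1,0],[0,0,0],85],[[0.07,-1,0],[0,0,0],85],[[0.07,-1,0],[0,0,0],85],[[0.07,-1,0],[0,0,0],85],[[0.07,-1,0],[0,0,0],85],[[0.07,-1,0],[0,0,0],85],[[0.07,-1,0],[0,0,0],85],[[0.07,-1,0],[0,0,0],85],[[0.07,-1,0],[0,0,0],85],[[0.07,-1,0],[0,0,0],85],[[0.07,-1,0],[0,0,0],85],[[0.07,-1,0],[0,0,0],85],[[0.07,-1,0],[0,0,0],85]]' >/dev/null;  python3 -m inch '[[[0.07,-1,0],[0,0,0],85],[[0.07,-1,0],[0,0,0],85],[[0.07,-1,0],[0,0,0],85],[[0,0,0],[0,0,1],85],[[0,0,0],[0,0,1],85],[[0,0,0],[0,0,1],85],[[0,0,0],[0,0,1],85],[[0,0,0],[0,0,1],85],[[0,0,0],[0,0,1],85],[[0,0,0],[0,0,1],85],[[0,0,0],[0,0,0.35],85],[[0,0,0],[0,0,0],85]]'; python3 - <<'E'
from loc import *
say()
f=grab('wrist','w3');s=grab('side')
print([np.round(proj(f,p),1) for p in([.4265,-.369,.116],[.4262,-.2568,.05],[.5497,-.2552,.05])])
im=f['image'].astype(int);mx=im.max(2);mn=im.min(2)
u,v=proj(f,[.4265,-.369,.116]);u=int(u);v=int(v)
k=comp(mx<60,u-40,v-40,u+40,v+40,5)
for q in k[:3]:
    c,r=cv2.minEnclosingCircle(q);print(c,r,onz(f,*c,.116))
E
```

```text
time_s: 15.1
ee_pos: [0.4302, -0.3083, 0.2323]
eef_rot: [[-0.756, 0.655, -0.002], [0.655, 0.756, 0.002], [0.003, 0.0, -1.0]]
contact_force: [-0.3, 0.5, -0.4]
width: 1.0
grasp_force: 0.0
t 15.1 p [ 0.4302 -0.3083  0.2323] xaz 139.1 F [-0.3  0.5 -0.4] w 1.0 g 0.0 j [-44.  13.  -7.  70.  -0.  -3.]
[array([216.7, 256.9]), array([314. , 157.1]), array([390. , 246.9])]
(219.3844757080078, 258.1028747558594) 18.460491180419922 [ 0.42871126 -0.3681115   0.116     ]
(180.5, 277.0) 18.554075241088867 [ 0.41984636 -0.40452099  0.116     ]
(242.0, 229.5) 14.396280288696289 [ 0.42265512 -0.33742716  0.116     ]
```

View pics/w3.png

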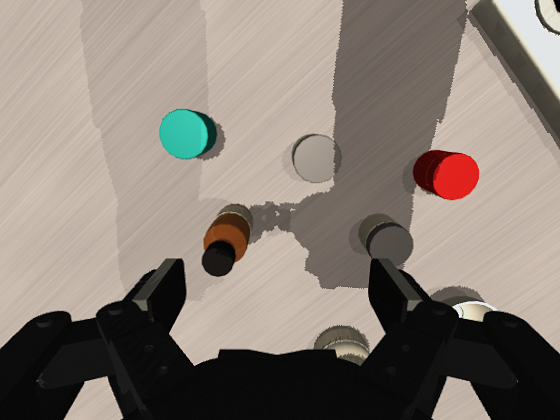

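```bash
python3 -c "
from h import *
goto([.4278,-.3685,.074],138.5)"
```

```text
d units [-1.25 -1.57  5.29] rows>= 6
turn units [ 0.   -0.02  0.11]
```

```bash
python3 -m inch '[[[-0.42,-0.52,0],[0,0,0],85],[[-0.42,-0.52,0],[0,0,0],85],[[-0.41,-0.53,0],[0,0,0],85],[[0,0,0],[0,0,0],85],[[0,0,0.8],[0,0,0],85],[[0,0,0.5],[0,0,0],85],[[0,0,0],[0,0,0],85],[[0,0,0],[0,0,0],85]]'; python3 -c "
from h import *
goto([.4278,-.3685,.074],138.5)"
```

```text
time_s: 16.0
ee_pos: [0.4282, -0.3689, 0.1948]
eef_rot: [[-0.756, 0.655, -0.001], [0.655, 0.756, 0.001], [0.001, 0.0, -1.0]]
contact_force: [-0.1, -0.7, 0.1]
width: 0.999
grasp_force: 0.0
d units [0.01 0.   4.03] rows>= 5
turn units [ 0.   -0.01  0.1 ]
```

```bash
python3 -m inch '[[[0,0,0.8],[0,0,0],85],[[0,0,0.8],[0,0,0],85],[[0,0,0.8],[0,0,0],85],[[0,0,0.8],[0,0,0],85],[[0,0,0.6],[0,0,0],85],[[0,0,0.23],[0,0,0],85],[[0,0,0],[0,0,0],85],[[0,0,0],[0,0,0],30],[[0,0,0],[0,0,0],30],[[0,0,0],[0,0,0],30],[[0,0,0],[0,0,0],30],[[0,0,0],[0,0,0],30],[[0,0,0],[0,0,0],30],[[0,0,0],[0,0,0],30],[[0,0,0],[0,0,0],30],[[0,0,0],[0,0,0],30],[[0,0,0],[0,0,0],30]]' 50; python3 -c "
from h import *
say()"
```

```text
time_s: 17.7
ee_pos: [0.4288, -0.3699, 0.0753]
eef_rot: [[-0.756, 0.655, 0.001], [0.655, 0.756, -0.002], [-0.003, -0.001, -1.0]]
contact_force: [-1.9, 0.2, 7.0]
width: 0.472
grasp_force: 50.2
t 17.7 p [ 0.4288 -0.3699  0.0753] xaz 139.1 F [-1.9  0.2  7. ] w 0.472 g 50.2 j [-49.  24. -16.  50.  -0.  -8.]
```

```bash
python3 -m inch '[[[0,0,-0.5],[0,0,0],30],[[0,0,-0.9],[0,0,0],30],[[0,0,-0.9],[0,0,0],30],[[0,0,-0.9],[0,0,0],30],[[0,0,-0.9],[0,0,0],30],[[0,0,-0.9],[0,0,0],30],[[0,0,-0.9],[0,0,0],30],[[0,0,-0.9],[0,0,0],30],[[-0.2,0,-0.9],[0,0,0.3],30],[[-0.2,0,-0.9],[0,0,0.3],30],[[-0.2,0,-0.9],[0,0,0.3],30],[[-0.2,0,-0.9],[0,0,0.3],30],[[-0.2,0,-0.9],[0,0,0.3],30],[[-0.2,0,-0.9],[0,0,0],30],[[-0.2,0,-0.9],[0,0,0],30],[[0,0,0],[0,0,0],30]]'; python3 -c "
from h import *
say()"
```

```text
time_s: 19.3
ee_pos: [0.4582, -0.4, 0.4701]
eef_rot: [[-0.644, 0.765, 0.004], [0.765, 0.644, -0.005], [-0.006, 0.0, -1.0]]
contact_force: [0.6, -0.3, -1.0]
width: 0.473
grasp_force: 50.8
t 19.3 p [ 0.4582 -0.4     0.4701] xaz 130.1 F [ 0.6 -0.3 -1. ] w 0.473 g 50.8 j [-49.  27.  46. 109.   0.   1.]
```

```bash
python3 -m inch '[[[-0.7,0,0],[0,-1,0],30],[[-0.7,0,0],[0,-1,0],30],[[-0.7,0,0],[0,-1,0],30],[[-0.7,0,0],[0,-1,0],30],[[-0.7,0,0],[0,-1,0],30],[[-0.7,0,0],[0,-1,0],30],[[-0.7,0,0],[0,-1,0],30],[[-0.7,0,0],[0,-1,0],30],[[0,0,0],[0,0,0],30],[[0,0,0],[0,0,0],30]]'; python3 -c "
from h import *
say()"
```

```text
time_s: 20.3
ee_pos: [0.5545, -0.5144, 0.5229]
eef_rot: [[-0.434, 0.765, 0.476], [0.515, 0.644, -0.566], [-0.739, -0.0, -0.673]]
contact_force: [-0.3, 1.0, -2.0]
width: 0.475
grasp_force: 50.8
t 20.3 p [ 0.5545 -0.5144  0.5229] xaz 130.1 F [-0.3  1.  -2. ] w 0.475 g 50.8 j [-49.   4.   3.  42.  -1.   1.]
```

```bash
python3 -m inch '[[[-0.4,0,0],[0,-1,0],30],[[-0.4,0,0],[0,-1,0],30],[[-0.4,0,0],[0,-1,0],30],[[-0.4,0,0],[0,-1,0],30],[[-0.4,0,0],[0,-1,0],30],[[-0.4,0,0],[0,-1,0],30],[[-0.4,0,0],[0,-1,0],30],[[-0.4,0,0],[0,-1,0],30],[[-0.4,0,0],[0,-1,0],30],[[-0.4,0,0],[0,-1,0],30],[[0,0,0],[0,0,0],30],[[0,0,0],[0,0,0],30]]'; python3 -c "
from h import *
say()"
```

```text
time_s: 21.5
ee_pos: [0.5759, -0.5398, 0.6328]
eef_rot: [[0.194, 0.765, 0.614], [-0.231, 0.644, -0.729], [-0.953, -0.0, 0.301]]
contact_force: [0.2, 0.3, -1.3]
width: 0.47
grasp_force: 51.0
t 21.5 p [ 0.5759 -0.5398  0.6328] xaz -50.0 F [ 0.2  0.3 -1.3] w 0.47 g 51.0 j [-48.   6. -37. -61.  -1.  -0.]
```

```bash
python3 -m inch '[[[-1,0,0],[0,-0.5,0],30],[[-1,0,0],[0,-0.5,0],30],[[-1,0,0],[0,-1,0],30],[[-1,0,0],[0,-1,0],30],[[-1,0,0],[0,-1,0],30],[[-1,0,0],[0,-1,0],30],[[-1,0,0],[0,-1,0],30],[[0,0,0],[0,0,0],30],[[0,0,0],[0,0,0],30]]'; python3 -c "
from h import *
say()"
```

```text
time_s: 22.4
ee_pos: [0.5066, -0.4575, 0.8128]
eef_rot: [[0.519, 0.765, 0.381], [-0.617, 0.644, -0.452], [-0.591, -0.0, 0.807]]
contact_force: [-0.4, -0.0, -1.3]
width: 0.471
grasp_force: 51.0
t 22.4 p [ 0.5066 -0.4575  0.8128] xaz -49.9 F [-0.4 -0.  -1.3] w 0.471 g 51.0 j [ -48.   13.  -34. -101.   -1.   -1.]
```

```bash
python3 -m inch '[[[-1,0,0.7],[0,-0.8,0],30],[[-1,0,0.7],[0,-0.8,0],30],[[-1,0,0.7],[0,-0.8,0],30],[[-1,0,0.7],[0,-0.8,0],30],[[0,0,0],[0,0,0],30],[[0,0,0],[0,0,0],30]]'; python3 -c "
from h import *
say()"
```

```text
time_s: 23.0
ee_pos: [0.4645, -0.4075, 0.9441]
eef_rot: [[0.616, 0.765, 0.188], [-0.732, 0.644, -0.223], [-0.292, -0.0, 0.957]]
contact_force: [-0.1, 0.1, -2.2]
width: 0.474
grasp_force: 51.1
t 23.0 p [ 0.4645 -0.4075  0.9441] xaz -49.9 F [-0.1  0.1 -2.2] w 0.474 g 51.1 j [ -49.   14.  -21. -108.   -0.   -1.]
```

Pitch is −73° with plenty of range left, so 17° more.

```bash
python3 -m inch '[[[-1,0,0.7],[0,-0.9,0],30],[[-1,0,0.7],[0,-0.9,0],30],[[-1,0,0],[0,-1,0],30],[[0,0,0],[0,0,0],30],[[0,0,0],[0,0,0],30],[[0,0,0],[0,0,0],30],[[0,0,0],[0,0,0],30],[[0,0,0],[0,0,0],30],[[0,0,0],[0,0,0],30],[[0,0,0],[0,0,0],30],[[0,0,0],[0,0,0],30],[[0,0,0],[0,0,0],30]]'; python3 -c "
from h import *
say()"
```

```text
time_s: 24.2
ee_pos: [0.4141, -0.3476, 1.002]
eef_rot: [[0.644, 0.765, 0.0], [-0.765, 0.644, 0.0], [0.0, -0.0, 1.0]]
contact_force: [-0.2, 0.7, -1.5]
width: 0.474
grasp_force: 51.1
t 24.2 p [ 0.4141 -0.3476  1.002 ] xaz -49.9 F [-0.2  0.7 -1.5] w 0.474 g 51.1 j [ -49.   16.  -12. -118.    0.   -1.]
```

The bottle is fully inverted, held about 1 s. Reversing the path.

```bash
python3 -m inch '[[[1,0,0],[0,1,0],30],[[1,0,-0.7],[0,0.9,0],30],[[1,0,-0.7],[0,0.9,0],30],[[1,0,-0.7],[0,0.8,0],30],[[1,0,-0.7],[0,0.8,0],30],[[1,0,-0.7],[0,0.8,0],30],[[1,0,-0.7],[0,0.8,0],30],[[1,0,0],[0,1,0],30],[[1,0,0],[0,1,0],30],[[1,0,0],[0,1,0],30],[[1,0,0],[0,1,0],30],[[1,0,0],[0,1,0],30],[[1,0,0],[0,0.5,0],30],[[1,0,0],[0,0.5,0],30],[[0,0,0],[0,0,0],30]]'; python3 -m inch '[[[0.4,0,0],[0,1,0],30],[[0.4,0,0],[0,1,0],30],[[0.4,0,0],[0,1,0],30],[[0.4,0,0],[0,1,0],30],[[0.4,0,0],[0,1,0],30],[[0.4,0,0],[0,1,0],30],[[0.4,0,0],[0,1,0],30],[[0.4,0,0],[0,1,0],30],[[0.4,0,0],[0,1,0],30],[[0.4,0,0],[0,1,0],30],[[0.7,0,0],[0,1,0],30],[[0.7,0,0],[0,1,0],30],[[0.7,0,0],[0,1,0],30],[[0.7,0,0],[0,1,0],30],[[0.7,0,0],[0,1,0],30],[[0.7,0,0],[0,1,0],30],[[0.7,0,0],[0,1,0],30],[[0.7,0,0],[0,1,0],30],[[0,0,0],[0,0,0],30],[[0,0,0],[0,0,0],30]]'; python3 -c "
from h import *
say();goto([.5,-.15,.30],183)"
```

```text
time_s: 25.7
ee_pos: [0.5952, -0.563, 0.6547]
eef_rot: [[0.193, 0.765, 0.614], [-0.229, 0.644, -0.73], [-0.954, -0.0, 0.3]]
contact_force: [-0.6, 0.1, -1.9]
width: 0.473
grasp_force: 51.0
time_s: 27.7
ee_pos: [0.4915, -0.4396, 0.4721]
eef_rot: [[-0.644, 0.765, 0.003], [0.765, 0.644, -0.004], [-0.005, -0.0, -1.0]]
contact_force: [-0.8, -0.3, -1.2]
width: 0.474
grasp_force: 50.8
t 27.7 p [ 0.4915 -0.4396  0.4721] xaz 130.1 F [-0.8 -0.3 -1.2] w 0.474 g 50.8 j [-49.  38.  68. 119.  -0.   1.]
d units [7.23 6.43 5.7 ] rows>= 8
turn units [-0.02  0.04 -8.82]
```

```bash
python3 -m inch '[[[0.2,0,0.8],[0,0,0],30],[[0.2,0,0.9],[0,0,0],30],[[0,0,0.9],[0,0,0],30],[[0,0,0.9],[0,0,0],30],[[0,0,0.9],[0,0,0],30],[[0,0,0.6],[0,0,0],30],[[0,0,0],[0,0,0],30]]'; python3 -m inch '[[[0.63,0.96,0],[0,0,0],30],[[0.63,0.96,0],[0,0,0],30],[[0.63,0.96,0],[0,0,0],30],[[0.63,0.96,0],[0,0,0],30],[[0.63,0.96,0],[0,0,0],30],[[0.63,0.96,0],[0,0,0],30],[[0.63,0.96,0],[0,0,0],30],[[0.63,0.96,0],[0,0,0],30],[[0.63,0.96,0],[0,0,0],30],[[0.63,0.96,0],[0,0,0],30],[[0.63,0.96,0],[0,0,0],30],[[0.63,0.96,0],[0,0,0],30],[[0.63,0.96,0],[0,0,0],30],[[0.63,0.96,0],[0,0,0],30],[[0.63,0.96,0],[0,0,0],30],[[0.63,0.96,0],[0,0,0],30],[[0.63,0.96,0],[0,0,0],30],[[0.6,0.96,0],[0,0,0],30],[[0,0,0],[0,0,0],30]]' ; python3 -m inch '[[[0,0,0],[0,0,-1],30],[[0,0,0],[0,0,-1],30],[[0,0,0],[0,0,-1],30],[[0,0,0],[0,0,-1],30],[[0,0,0],[0,0,-1],30],[[0,0,0],[0,0,-1],30],[[0,0,0],[0,0,-1],30],[[0,0,0],[0,0,-1],30],[[0,0,0],[0,0,-0.8],30],[[0,0,0],[0,0,0],30]]' >/dev/null; python3 -c "
from h import *
say();goto([.6636,.1629,.127],183)"
```

```text
time_s: 28.4
ee_pos: [0.4813, -0.4273, 0.325]
eef_rot: [[-0.644, 0.765, 0.001], [0.765, 0.644, -0.001], [-0.001, -0.0, -1.0]]
contact_force: [0.5, 1.5, -1.0]
width: 0.475
grasp_force: 50.7
time_s: 30.3
ee_pos: [0.6614, 0.169, 0.328]
eef_rot: [[-0.648, 0.762, 0.006], [0.762, 0.648, 0.002], [-0.003, 0.006, -1.0]]
contact_force: [0.1, -0.5, -0.4]
width: 0.474
grasp_force: 51.0
t 31.3 p [0.6607 0.1641 0.3286] xaz -177.1 F [-0.3  0.8 -0.4] w 0.473 g 51.0 j [ 7. 31. 32. 91. -0.  4.]
d units [-0.06 -0.05  6.72] rows>= 7
turn units [ 0.    0.05 -0.02]
```

```bash
python3 -m inch '[[[-0.06,-0.05,0.8],[0,0,0],30],[[0,0,0.9],[0,0,0],30],[[0,0,0.9],[0,0,0],30],[[0,0,0.9],[0,0,0],30],[[0,0,0.9],[0,0,0],30],[[0,0,0.9],[0,0,0],30],[[0,0,0.6],[0,0,0],30],[[0,0,0.3],[0,0,0],30],[[0,0,0],[0,0,0],30],[[0,0,0],[0,0,0],30]]'; python3 -c "
from h import *
say();goto([.6636,.1629,.127],183)
s=grab('side');print(proj(s,[.6636,.1629,.05]))
cv2.imwrite('pics/s4.png',cv2.resize(s['image'][120:300,150:330],(600,600),interpolation=cv2.INTER_CUBIC)[:,:,::-1])"
```

```text
time_s: 32.3
ee_pos: [0.663, 0.1632, 0.1419]
eef_rot: [[-0.999, -0.05, 0.002], [-0.05, 0.999, 0.0], [-0.002, 0.0, -1.0]]
contact_force: [-0.7, 0.1, -1.0]
width: 0.473
grasp_force: 51.0
t 32.3 p [0.663  0.1632 0.1419] xaz -177.2 F [-0.7  0.1 -1. ] w 0.473 g 51.0 j [ 7. 33.  9. 66. -0.  4.]
d units [-0.02 -0.01  0.5 ] rows>= 1
turn units [ 0.    0.02 -0.03]
(np.float64(199.8215791056782), np.float64(230.89280757703298))
```

View pics/s4.png

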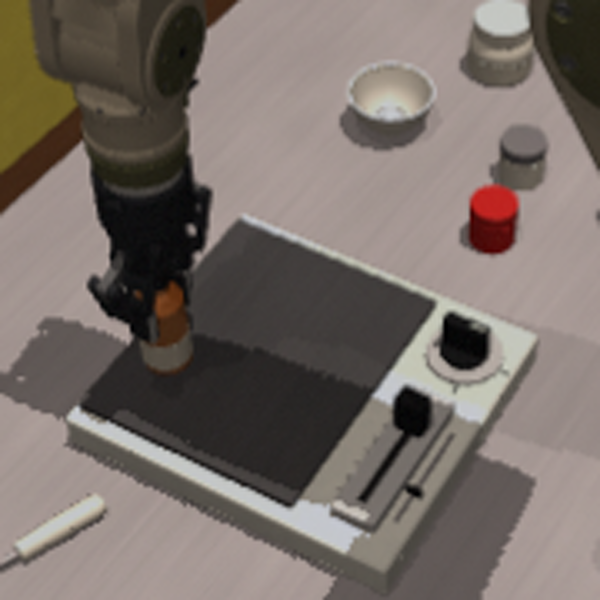

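The bottle is upright over the plate's far-left area. Lowering and releasing.

```bash
python3 -m inch '[[[0,0,0.3],[0,0,0],30],[[0,0,0.2],[0,0,0],30],[[0,0,0.04],[0,0,0],30],[[0,0,0],[0,0,0],30],[[0,0,0],[0,0,0],30]]'; python3 -m inch '[[[0,0,0],[0,0,0],75],[[0,0,0],[0,0,0],75],[[0,0,0],[0,0,0],75],[[0,0,0],[0,0,0],75],[[0,0,-0.2],[0,0,0],75],[[0,0,-0.7],[0,0,0],75],[[0,0,-0.9],[0,0,0],75],[[0,0,-0.9],[0,0,0],75],[[0,0,-0.9],[0,0,0],75],[[0,0,-0.9],[0,0,0],75],[[0,0,-0.5],[0,0,0],75],[[0,0,0],[0,0,0],85]]'; python3 -c "
from h import *
say();goto([.5497,-.2552,.24],183)"
```

```text
time_s: 32.85
ee_pos: [0.663, 0.1629, 0.1251]
eef_rot: [[-0.999, -0.05, 0.002], [-0.05, 0.999, -0.001], [-0.002, -0.001, -1.0]]
contact_force: [-1.1, -2.2, 5.4]
width: 0.471
grasp_force: 51.0
time_s: 34.05
ee_pos: [0.6636, 0.1635, 0.2777]
eef_rot: [[-0.999, -0.05, 0.006], [-0.05, 0.999, 0.001], [-0.006, 0.0, -1.0]]
contact_force: [1.6, -0.3, -0.9]
width: 0.997
grasp_force: 0.0
t 34.0 p [0.6636 0.1635 0.2777] xaz -177.1 F [ 1.6 -0.3 -0.9] w 0.997 g 0.0 j [ 7. 31. 25. 84. -0.  4.]
d units [  4.5  -13.75   1.23] rows>= 14
turn units [ 0.    0.06 -0.02]
```

```bash
python3 -m inch '[[[0.3,-0.9,0],[0,0,0],85],[[0.3,-0.9,0],[0,0,0],85],[[0.3,-0.9,0],[0,0,0],85],[[0.3,-0.9,0],[0,0,0],85],[[0.3,-0.9,0],[0,0,0],85],[[0.3,-0.9,0],[0,0,0],85],[[0.3,-0.9,0],[0,0,0],85],[[0.3,-0.9,0],[0,0,0],85],[[0.3,-0.9,0],[0,0,0],85],[[0.3,-0.9,0],[0,0,0],85],[[0.3,-0.9,0],[0,0,0],85],[[0.3,-0.9,0],[0,0,0],85],[[0.3,-0.9,0],[0,0,0],85],[[0.3,-0.9,0],[0,0,0],85],[[0.3,-0.9,0],[0,0,0],85],[[0,0,0],[0,0,0],85],[[0,0,0],[0,0,0],85]]' >/dev/null; python3 - <<'E'
from h import *
say();f=grab('wrist','w5');s=grab('side');t=grab('top')
for p in([.5497,-.2552,.05],[.4262,-.2568,.05]):print(np.round(proj(f,p),1))
A=cv2.resize(f['image'],(560,420));o=np.zeros((600,800,3),np.uint8);o[:420,:560]=A
o[:300,560:]=cv2.resize(s['image'][130:300,150:286],(240,300));o[300:,560:]=cv2.resize(t['image'][130:270,320:460],(240,300))
cv2.imwrite('pics/m5.png',o[:,:,::-1])
E
```

```text
t 35.8 p [ 0.5473 -0.2482  0.273 ] xaz -177.2 F [-0.5 -0.   0.4] w 0.995 g 0.0 j [-32.  21.   9.  78.   0. -35.]
[269.9 187.7]
[273.6  68.1]
```

View pics/m5.png

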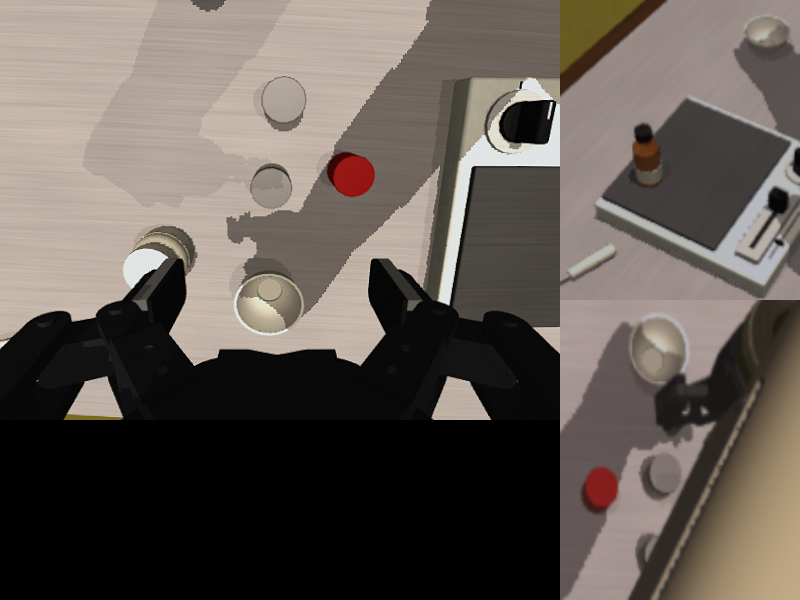

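Bottle stands upright on the plate. Jar A is at wrist (272,188) as predicted. Jar B at (284,100) has been knocked from its old place (predicted (274,68)).

```bash
python3 - <<'E'
from loc import *
f=grab('wrist');im=f['image'].astype(int)
def fit(u,v,t=16):
    d=np.abs(im-np.median(im[v-4:v+5,u-4:u+5].reshape(-1,3),0)).max(2)<t
    k=comp(cv2.morphologyEx(d.astype(np.uint8),cv2.MORPH_OPEN,np.ones((7,7))),u-28,v-28,u+29,v+29)
    h=np.array([onz(f,*p[0],.05)[:2] for p in cv2.convexHull(k[0])],np.float32);return cv2.minEnclosingCircle(h)
print(fit(272,188),fit(284,100))
print('red',onz(f,352,176,.05)[:2],[np.round(onz(f,*p,.05)[:2],4) for p in((250.5,188),(292.5,188),(272,167),(272,208),(262,100),(306,100),(284,77),(284,122))])
goto([.5497,-.2552,.036],183)
E
```

```text
((0.5509310960769653, -0.25439172983169556), 0.02261948212981224) ((0.4559834897518158, -0.24522407352924347), 0.022005368024110794)
red [ 0.53286234 -0.16396859] [array([ 0.5522, -0.2757]), array([ 0.5498, -0.2289]), array([ 0.5275, -0.2529]), array([ 0.5741, -0.2507]), array([ 0.4584, -0.2666]), array([ 0.456 , -0.2209]), array([ 0.4349, -0.245 ]), array([ 0.4793, -0.2425])]
d units [-0.04 -0.28  7.93] rows>= 8
turn units [ 0.   -0.   -0.01]
```

```bash
python3 -m inch '[[[-0.1,-0.18,0],[0,0,0],66],[[0,0,0.9],[0,0,0],66],[[0,0,0.9],[0,0,0],66],[[0,0,0.9],[0,0,0],66],[[0,0,0.9],[0,0,0],66],[[0,0,0.9],[0,0,0],66],[[0,0,0.9],[0,0,0],66],[[0,0,0],[0,0,0],66],[[0,0,0],[0,0,0],66]]'; python3 -c "
from h import *
say();goto([.5507,-.2535,.038],183)"
```

```text
time_s: 36.85
ee_pos: [0.5513, -0.253, 0.1122]
eef_rot: [[-0.999, -0.051, -0.001], [-0.051, 0.999, 0.0], [0.001, 0.0, -1.0]]
contact_force: [-0.6, 0.1, 0.7]
width: 0.776
grasp_force: 0.0
t 36.9 p [ 0.5513 -0.253   0.1122] xaz -177.1 F [-0.6  0.1  0.7] w 0.776 g 0.0 j [-32.  26.  -7.  58.  -0. -35.]
d units [ 0.02 -0.02  2.47] rows>= 3
turn units [ 0.   -0.01 -0.01]
```

```bash
python3 -m inch '[[[0,0,0.8],[0,0,0],66],[[0,0,0.8],[0,0,0],66],[[0,0,0.6],[0,0,0],66],[[0,0,0.25],[0,0,0],66],[[0,0,0],[0,0,0],66],[[0,0,0],[0,0,0],35],[[0,0,0],[0,0,0],35],[[0,0,0],[0,0,0],35],[[0,0,0],[0,0,0],35],[[0,0,0],[0,0,0],35],[[0,0,0],[0,0,0],35],[[0,0,0],[0,0,0],35]]' 40;python3 -m inch '[[[0,0,-0.3],[0,0,0],35],[[0,0,-0.8],[0,0,0],35],[[0,0,-0.9],[0,0,0],35],[[0,0,-0.9],[0,0,0],35],[[0,0,-0.9],[0,0,0],35],[[0,0,-0.9],[0,0,0],35],[[0,0,-0.9],[0,0,0],35],[[0,0,0],[0,0,0],35]]'; python3 -c "
from h import *
say();goto([.6648,.0428,.088],183)"
```

```text
time_s: 38.05
ee_pos: [0.5525, -0.254, 0.0406]
eef_rot: [[-0.999, -0.05, 0.003], [-0.05, 0.999, -0.002], [-0.003, -0.002, -1.0]]
contact_force: [0.7, 1.2, 5.5]
width: 0.535
grasp_force: 41.1
time_s: 38.85
ee_pos: [0.5529, -0.2544, 0.2115]
eef_rot: [[-0.999, -0.05, 0.006], [-0.05, 0.999, -0.004], [-0.006, -0.004, -1.0]]
contact_force: [-0.1, 0.0, -1.1]
width: 0.536
grasp_force: 41.2
t 38.9 p [ 0.5529 -0.2544  0.2115] xaz -177.1 F [-0.1  0.  -1.1] w 0.536 g 41.2 j [-32.  22.   2.  70.  -0. -35.]
d units [-4.2   9.72  4.1 ] rows>= 10
turn units [-0.04  0.06 -0.02]
```

```bash
python3 -m inch '[[[-0.38,0.88,0],[0,0,0],35],[[-0.38,0.88,0],[0,0,0],35],[[-0.38,0.88,0],[0,0,0],35],[[-0.38,0.88,0],[0,0,0],35],[[-0.38,0.88,0],[0,0,0],35],[[-0.38,0.88,0],[0,0,0],35],[[-0.38,0.88,0],[0,0,0],35],[[-0.38,0.88,0],[0,0,0],35],[[-0.38,0.88,0],[0,0,0],35],[[-0.38,0.88,0],[0,0,0],35],[[-0.38,0.88,0],[0,0,0],35],[[0,0,0.8],[0,0,0],35],[[0,0,0.9],[0,0,0],35],[[0,0,0.9],[0,0,0],35],[[0,0,0.6],[0,0,0],35],[[0,0,0],[0,0,0],35],[[0,0,0],[0,0,0],35],[[0,0,0],[0,0,0],35]]'; python3 -c "
from h import *
say();goto([.6648,.0428,.091],183)"
```

```text
time_s: 40.65
ee_pos: [0.6626, 0.043, 0.1118]
eef_rot: [[-0.999, -0.05, 0.002], [-0.05, 0.999, -0.0], [-0.002, -0.0, -1.0]]
contact_force: [0.4, -0.9, -1.8]
width: 0.539
grasp_force: 41.3
t 40.6 p [0.6626 0.043  0.1118] xaz -177.1 F [ 0.4 -0.9 -1.8] w 0.539 g 41.3 j [-3. 32.  3. 61. -0. -6.]
d units [-0.07 -0.01  0.69] rows>= 1
turn units [-0.    0.02 -0.02]
```

```bash
python3 -m inch '[[[0,0,0.4],[0,0,0],35],[[0,0,0.2],[0,0,0],35],[[0,0,0.1],[0,0,0],35],[[0,0,0],[0,0,0],35],[[0,0,0],[0,0,0],35]]'; python3 -m inch '[[[0,0,0],[0,0,0],68],[[0,0,0],[0,0,0],68],[[0,0,0],[0,0,0],68],[[0,0,0],[0,0,0],68],[[0,0,-0.2],[0,0,0],68],[[0,0,-0.7],[0,0,0],68],[[0,0,-0.9],[0,0,0],68],[[0,0,-0.9],[0,0,0],68],[[0,0,-0.9],[0,0,0],68],[[0,0,-0.9],[0,0,0],68],[[0,0,-0.7],[0,0,0],68],[[0,0,0],[0,0,0],68]]'; python3 -c "
from h import *
say();goto([.4565,-.2445,.24],183)"
```

```text
time_s: 41.15
ee_pos: [0.6616, 0.043, 0.0906]
eef_rot: [[-0.999, -0.05, 0.0], [-0.05, 0.999, -0.0], [-0.0, -0.0, -1.0]]
contact_force: [-2.8, 0.5, 5.5]
width: 0.535
grasp_force: 41.7
time_s: 42.35
ee_pos: [0.6635, 0.043, 0.25]
eef_rot: [[-0.999, -0.05, 0.007], [-0.05, 0.999, -0.0], [-0.007, -0.001, -1.0]]
contact_force: [0.4, -0.5, -0.1]
width: 0.797
grasp_force: 0.0
t 42.4 p [0.6635 0.043  0.25  ] xaz -177.1 F [ 0.4 -0.5 -0.1] w 0.797 g 0.0 j [-3. 28. 17. 78. -0. -6.]
d units [ 7.38 -9.22  0.29] rows>= 10
turn units [-0.01  0.07 -0.02]
```

```bash
python3 -m inch '[[[0.74,-0.92,0],[0,0,0],68],[[0.74,-0.92,0],[0,0,0],68],[[0.74,-0.92,0],[0,0,0],68],[[0.74,-0.92,0],[0,0,0],68],[[0.74,-0.92,0],[0,0,0],68],[[0.74,-0.92,0],[0,0,0],68],[[0.74,-0.92,0],[0,0,0],68],[[0.74,-0.92,0],[0,0,0],68],[[0.74,-0.92,0],[0,0,0],68],[[0.74,-0.92,0],[0,0,0],68],[[0,0,0],[0,0,0],68],[[0,0,0],[0,0,0],68]]' >/dev/null; python3 - <<'E'
from loc import *
say();f=grab('wrist','w6');s=grab('side');im=f['image'].astype(int)
u,v=map(int,np.round(proj(f,[.4565,-.2445,.05])));print(u,v)
d=np.abs(im-np.median(im[v-4:v+5,u-4:u+5].reshape(-1,3),0)).max(2)<16
k=comp(cv2.morphologyEx(d.astype(np.uint8),cv2.MORPH_OPEN,np.ones((7,7))),u-32,v-32,u+33,v+33)
h=np.array([onz(f,*p[0],.05)[:2] for p in cv2.convexHull(k[0])],np.float32);c=cv2.minEnclosingCircle(h);print(c)
goto([*c[0],.038],183)
o=np.zeros((420,800,3),np.uint8);o[:,:560]=f['image'];o[:300,560:]=cv2.resize(s['image'][130:300,150:286],(240,300))
cv2.imwrite('pics/m6.png',o[:,:,::-1])
E
```

```text
t 43.5 p [ 0.4533 -0.244   0.2449] xaz -177.2 F [-0.3 -0.6  0.2] w 0.796 g 0.0 j [-37.  12.  -7.  71.   0. -40.]
276 194
((0.4564739465713501, -0.24537372589111328), 0.022953080013394356)
d units [-0.08 -0.08  6.91] rows>= 7
turn units [ 0.01 -0.   -0.02]
```

View pics/m6.png

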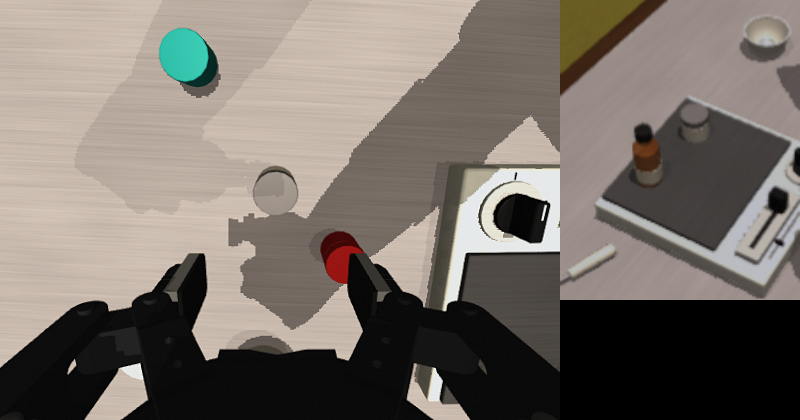

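Jar A stands on the plate; Jar B at wrist (276,190) is clear of the red one. Grasping B.

```bash
python3 -m inch '[[[-0.08,-0.06,0.4],[0,0,0],68],[[0,0,0.9],[0,0,0],68],[[0,0,0.9],[0,0,0],68],[[0,0,0.9],[0,0,0],68],[[0,0,0.9],[0,0,0],68],[[0,0,0.9],[0,0,0],68],[[0,0,0.9],[0,0,0],68],[[0,0,0.6],[0,0,0],68],[[0,0,0.5],[0,0,0],68],[[0,0,0],[0,0,0],68],[[0,0,0],[0,0,0],35],[[0,0,0],[0,0,0],35],[[0,0,0],[0,0,0],35],[[0,0,0],[0,0,0],35],[[0,0,0],[0,0,0],35],[[0,0,0],[0,0,0],35],[[0,0,0],[0,0,0],35]]' 40;python3 -m inch '[[[0,0,-0.3],[0,0,0],35],[[0,0,-0.8],[0,0,0],35],[[0,0,-0.9],[0,0,0],35],[[0,0,-0.9],[0,0,0],35],[[0,0,-0.9],[0,0,0],35],[[0,0,-0.9],[0,0,0],35],[[0,0,-0.9],[0,0,0],35],[[0,0,0],[0,0,0],35]]'; python3 -c "
from h import *
say();goto([.5719,.0980,.091],183)"
```

```text
time_s: 45.35
ee_pos: [0.4567, -0.2456, 0.0391]
eef_rot: [[-0.999, -0.05, 0.001], [-0.05, 0.999, -0.0], [-0.001, -0.001, -1.0]]
contact_force: [-0.6, -0.2, 3.3]
width: 0.542
grasp_force: 41.1
time_s: 46.15
ee_pos: [0.4582, -0.2468, 0.211]
eef_rot: [[-0.999, -0.05, 0.006], [-0.05, 0.999, -0.005], [-0.005, -0.005, -1.0]]
contact_force: [0.3, -0.3, -0.8]
width: 0.541
grasp_force: 41.2
t 46.1 p [ 0.4582 -0.2468  0.211 ] xaz -177.1 F [ 0.3 -0.3 -0.8] w 0.541 g 41.2 j [-37.  13. -11.  66.  -0. -40.]
d units [-4.34 11.31  3.97] rows>= 12
turn units [-0.05  0.05 -0.02]
```

```bash
python3 -m inch '[[[-0.36,0.94,0],[0,0,0],35],[[-0.36,0.94,0],[0,0,0],35],[[-0.36,0.94,0],[0,0,0],35],[[-0.36,0.94,0],[0,0,0],35],[[-0.36,0.94,0],[0,0,0],35],[[-0.36,0.94,0],[0,0,0],35],[[-0.36,0.94,0],[0,0,0],35],[[-0.36,0.94,0],[0,0,0],35],[[-0.36,0.94,0],[0,0,0],35],[[-0.36,0.94,0],[0,0,0],35],[[-0.36,0.94,0],[0,0,0],35],[[-0.36,0.94,0],[0,0,0],35],[[0,0,0.8],[0,0,0],35],[[0,0,0.9],[0,0,0],35],[[0,0,0.9],[0,0,0],35],[[0,0,0.6],[0,0,0],35],[[0,0,0],[0,0,0],35],[[0,0,0],[0,0,0],35],[[0,0,0],[0,0,0],35]]'; python3 -c "
from h import *
say();goto([.5719,.098,.0895],183)"
```

```text
time_s: 48.05
ee_pos: [0.5696, 0.099, 0.1117]
eef_rot: [[-0.999, -0.05, 0.002], [-0.05, 0.999, -0.0], [-0.002, -0.0, -1.0]]
contact_force: [0.0, 1.0, -0.7]
width: 0.537
grasp_force: 41.4
t 48.0 p [0.5696 0.099  0.1117] xaz -177.1 F [ 0.   1.  -0.7] w 0.537 g 41.4 j [  2.  23. -11.  56.  -0.  -1.]
d units [-0.07 -0.04  0.74] rows>= 1
turn units [-0.    0.02 -0.02]
```

```bash
python3 -m inch '[[[0,0,0.4],[0,0,0],35],[[0,0,0.2],[0,0,0],35],[[0,0,0.14],[0,0,0],35],[[0,0,0],[0,0,0],35],[[0,0,0],[0,0,0],35]]'; python3 -m inch '[[[0,0,0],[0,0,0],68],[[0,0,0],[0,0,0],68],[[0,0,0],[0,0,0],68],[[0,0,0],[0,0,0],68],[[0,0,-0.2],[0,0,0],68],[[0,0,-0.7],[0,0,0],68],[[0,0,-0.9],[0,0,0],68],[[0,0,-0.9],[0,0,0],68],[[0,0,-0.9],[0,0,0],68],[[0,0,-0.9],[0,0,0],68],[[0,0,-0.7],[0,0,0],68],[[0.9,0,0],[0,0,0],68],[[0.9,0,0],[0,0,0],68],[[0.9,0,0],[0,0,0],68],[[0.9,0,0],[0,0,0],68],[[0.5,0,0],[0,0,0],68],[[0,0,0],[0,0,0],50],[[0,0,0],[0,0,0],50]]'; python3 - <<'E'
from h import *
say();f=grab('wrist');s=grab('side')
z=f['image']
o=np.zeros((580,800,3),np.uint8);o[:420,:560]=z;o[:300,560:]=cv2.resize(s['image'][130:300,150:286],(240,300))
cv2.imwrite('pics/m7.png',o[:,:,::-1]);cv2.imwrite('pics/w7.png',z[:,:,::-1])
W=lambda x,y,zz:[.5687+x*.99863-y*.05234,.0978+x*.05234+y*.99863,zz]
for n,p in dict(knob=W(-.108,-.085,.086),slid=[.4559,.1037,.096],ptr=[.4255,.1532,.053]).items():print(n,np.round(proj(f,p),1))
E
```

```text
time_s: 48.55
ee_pos: [0.5686, 0.099, 0.089]
eef_rot: [[-0.999, -0.05, -0.0], [-0.05, 0.999, -0.0], [0.0, -0.0, -1.0]]
contact_force: [-3.0, -0.2, 4.9]
width: 0.539
grasp_force: 41.7
time_s: 50.35
ee_pos: [0.4467, 0.0929, 0.2451]
eef_rot: [[-0.999, -0.05, 0.002], [-0.05, 0.999, -0.0], [-0.002, -0.0, -1.0]]
contact_force: [0.1, 0.5, 0.2]
width: 0.587
grasp_force: 0.0
t 50.4 p [0.4467 0.0929 0.2451] xaz -177.1 F [0.1 0.5 0.2] w 0.587 g 0.0 j [  2.   5. -15.  70.  -0.  -1.]
knob [183.4 214.1]
slid [288.1 212.4]
ptr [337.7 173.6]
```

View pics/m7.png

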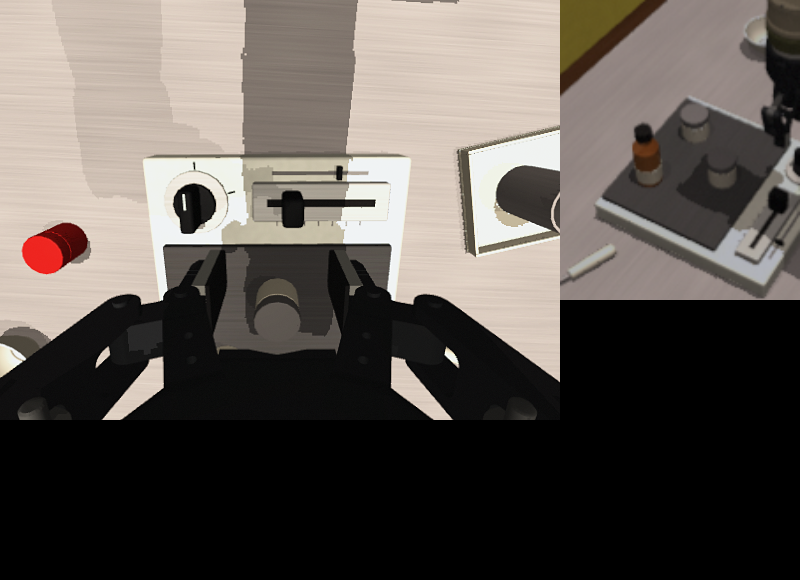

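```bash
cat > sl.py <<'E'
from loc import *
def wy(p): return -.0523*p[0]+.9986*p[1]
def meas(f,us,vs,up,vp):
    im=f['image'].astype(int);mx=im.max(2)
    for n,u,v,r,z,t in(('slider',us,vs,22,.096,45),('ptr',up,vp,9,.053,90)):
        k=comp(mx<t,u-r,v-r,u+r+1,v+r+1,3)[0];x,y,w,h=cv2.boundingRect(k);m=cv2.moments(k)
        # horizontal extent row by row, bulk rows only
        msk=np.zeros(mx.shape,np.uint8);cv2.drawContours(msk,[k],-1,1,-1)
        rows=[(r0,np.where(msk[r0])[0]) for r0 in range(y,y+h)]
        print(n,(x,y,w,h),[(r0,c.min(),c.max()) for r0,c in rows][::3])
        yield
E
python3 - <<'E'
from sl import *
f=grab('wrist')
for _ in meas(f,292,208,339,172):pass
for u,v,z in((292.5,211,.096),(292.5,220,.096),(339.5,173,.053),(339.5,173,.05)):
    p=onz(f,u,v,z);print(u,v,np.round(p,4),wy(p))
E
```

```text
slider (270, 191, 45, 36) [(191, np.int64(284), np.int64(298)), (194, np.int64(282), np.int64(301)), (197, np.int64(282), np.int64(302)), (200, np.int64(270), np.int64(314)), (203, np.int64(270), np.int64(314)), (206, np.int64(270), np.int64(306)), (209, np.int64(282), np.int64(303)), (212, np.int64(282), np.int64(303)), (215, np.int64(282), np.int64(303)), (218, np.int64(283), np.int64(303)), (221, np.int64(283), np.int64(303)), (224, np.int64(283), np.int64(302))]
ptr (334, 166, 9, 14) [(166, np.int64(337), np.int64(342)), (169, np.int64(337), np.int64(342)), (172, np.int64(334), np.int64(342)), (175, np.int64(336), np.int64(342)), (178, np.int64(337), np.int64(341))]
292.5 211 [0.4547 0.1075 0.096 ] 0.08353248294952666
292.5 220 [0.463 0.108 0.096] 0.08363160189567262
339.5 173 [0.4251 0.1548 0.053 ] 0.1323272562171228
339.5 173 [0.4255 0.1554 0.05  ] 0.13293580226824564
```

```bash
python3 -m inch '[[[-0.4,0.45,0],[0,0,0],50],[[0,0,0.9],[0,0,0],50],[[0,0,0.9],[0,0,0],50],[[0,0,0.9],[0,0,0],50],[[0,0,0.9],[0,0,0],50],[[0,0,0.8],[0,0,0],50],[[0,0,0.7],[0,0,0],50],[[0,0,0],[0,0,0],50],[[0,0,0],[0,0,0],50],[[0,0,0],[0,0,0],15],[[0,0,0],[0,0,0],15],[[0,0,0],[0,0,0],15],[[0,0,0],[0,0,0],15],[[0,0,0],[0,0,0],15],[[0,0,0],[0,0,0],15],[[0,0,0],[0,0,0],15]]' 20; python3 -c "
from h import *
say()"
```

```text
time_s: 52.1
ee_pos: [0.4585, 0.107, 0.0926]
eef_rot: [[-0.999, -0.05, 0.003], [-0.05, 0.999, 0.0], [-0.003, -0.0, -1.0]]
contact_force: [0.6, 0.2, 6.2]
width: 0.23
grasp_force: 24.9
t 52.1 p [0.4585 0.107  0.0926] xaz -177.1 F [0.6 0.2 6.2] w 0.23 g 24.9 j [  3.  13. -28.  48.  -0.   0.]
```

```bash
python3 -m inch '[[[0,0.27,0],[0,0,0],15],[[0,0.27,0],[0,0,0],15],[[0,0.27,0],[0,0,0],15],[[0,0.27,0],[0,0,0],15],[[0,0.27,0],[0,0,0],15],[[0,0.27,0],[0,0,0],15],[[0,0,0],[0,0,0],15],[[0,0,0],[0,0,0],15],[[0,0,0],[0,0,0],15]]'; python3 - <<'E'
from sl import *
say();p=status.sense()['ee_pos'];print(wy(p))
f=grab('wrist')
z=cv2.resize(f['image'][230:420,150:420],None,fx=2.2,fy=2.2)
print(np.round(proj(f,[.4255,.1543,.053]),1))
im=f['image'];u,v=map(int,proj(f,[.4255,.1543,.053]))
cv2.imwrite('pics/w8.png',cv2.resize(im[max(0,v-60):v+80,u-100:u+100],None,fx=4,fy=4)[:,:,::-1])
E
```

```text
time_s: 53.0
ee_pos: [0.4559, 0.1561, 0.0926]
eef_rot: [[-0.999, -0.051, 0.003], [-0.051, 0.999, 0.001], [-0.003, 0.001, -1.0]]
contact_force: [-0.4, 1.8, 7.3]
width: 0.231
grasp_force: 25.0
t 53.0 p [0.4559 0.1561 0.0926] xaz -177.1 F [-0.4  1.8  7.3] w 0.231 g 25.0 j [  9.  14. -27.  49.   0.   6.]
0.13208321004853432
[275.8 197.3]
```

View pics/w8.png

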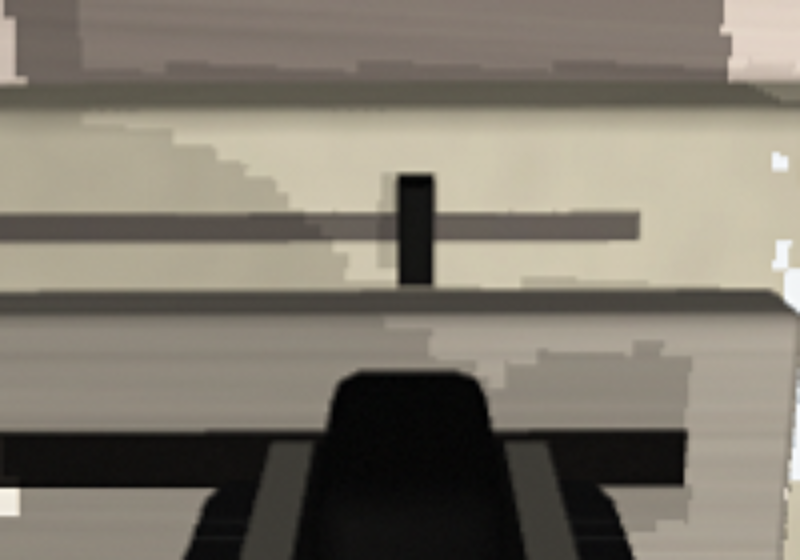

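```bash
python3 - <<'E'
from sl import *
f=grab('wrist');p=onz(f,279,194,.053);print(p,wy(p),'slider top edge',wy(onz(f,277.5,230,.096)),'tcp',wy(status.sense()['ee_pos']))
E
```

```text
[0.42367824 0.15583207 0.053     ] 0.1334555309908398 slider top edge 0.13251848510490566 tcp 0.13200948474172364
```

```bash
python3 -m inch '[[[0,0.04,0],[0,0,0],15],[[0,0,0],[0,0,0],15],[[0,0,0],[0,0,0],15],[[0,0,0],[0,0,0],15]]' ; python3 -c "
from sl import *
print('tcp',wy(status.sense()['ee_pos']))"; python3 -m inch '[[[0,0,0],[0,0,0],45],[[0,0,0],[0,0,0],45],[[0,0,0],[0,0,0],45],[[0,0,-0.5],[0,0,0],45],[[0,0,-0.8],[0,0,0],45],[[0,0,-0.8],[0,0,0],45],[[0,0,-0.8],[0,0,0],45],[[0,0,-0.8],[0,0,0],45],[[0,0,0],[0,0,0],45],[[0,0,0],[0,0,0],45]]' ; python3 - <<'E'
from sl import *
say();f=grab('wrist');s=grab('side');t=grab('top')
u,v=map(int,proj(f,[.4255,.1555,.053]));print(u,v)
for _ in meas(f,*map(int,proj(f,[.456,.157,.096])),u,v):pass
o=np.zeros((600,800,3),np.uint8)
o[:320,:480]=cv2.resize(f['image'][v-40:v+120,u-120:u+120],None,fx=2,fy=2)
o[:300,490:790]=cv2.resize(s['image'][170:300,170:300],(300,300));
cv2.imwrite('pics/m9.png',o[:340,:,::-1])
E
```

```text
time_s: 53.5
ee_pos: [0.4558, 0.1567, 0.0926]
eef_rot: [[-0.999, -0.05, 0.003], [-0.05, 0.999, -0.0], [-0.003, -0.0, -1.0]]
contact_force: [0.7, -1.0, 6.1]
width: 0.231
grasp_force: 25.0
tcp 0.13267233754861424
time_s: 54.5
ee_pos: [0.455, 0.1567, 0.2024]
eef_rot: [[-0.999, -0.05, 0.001], [-0.05, 0.999, -0.0], [-0.001, -0.0, -1.0]]
contact_force: [-0.2, -1.0, -0.9]
width: 0.527
grasp_force: 0.0
t 54.5 p [0.455  0.1567 0.2024] xaz -177.1 F [-0.2 -1.  -0.9] w 0.527 g 0.0 j [  9.   9. -17.  64.  -0.   7.]
276 168
slider (254, 195, 45, 36) [(195, np.int64(266), np.int64(288)), (198, np.int64(264), np.int64(289)), (201, np.int64(254), np.int64(298)), (204, np.int64(254), np.int64(298)), (207, np.int64(265), np.int64(289)), (210, np.int64(265), np.int64(289)), (213, np.int64(265), np.int64(289)), (216, np.int64(265), np.int64(289)), (219, np.int64(265), np.int64(289)), (222, np.int64(265), np.int64(289)), (225, np.int64(265), np.int64(289)), (228, np.int64(266), np.int64(288))]
ptr (272, 160, 9, 16) [(160, np.int64(275), np.int64(279)), (163, np.int64(275), np.int64(279)), (166, np.int64(274), np.int64(280)), (169, np.int64(274), np.int64(280)), (172, np.int64(275), np.int64(279)), (175, np.int64(275), np.int64(279))]
```

View pics/m9.png

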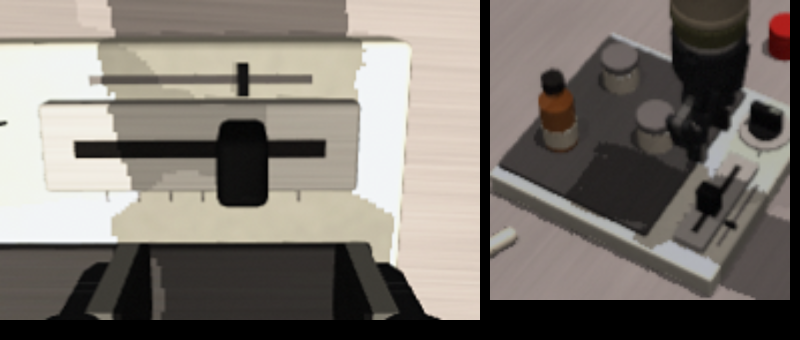

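The slider (column 277) and pointer (column 277) are level under the camera; the bottle and both jars are on the plate. Now the knob.

```bash
python3 -m inch '[[[-0.04,-0.8,0],[0,0,0],45],[[0,-0.85,0],[0,0,0],45],[[0,-0.85,0],[0,0,0],45],[[0,-0.85,0],[0,0,0],45],[[0,-0.85,0],[0,0,0],45],[[0,-0.75,0],[0,0,0],45],[[0,0,0],[0,0,0],45],[[0,0,0],[0,0,0],45],[[0,0,0],[0,0,0],45]]' ; python3 - <<'E'
from sl import *
say();f=grab('wrist');u,v=map(int,proj(f,[.464,.0075,.086]));print(u,v)
im=f['image'];mx=im.max(2)
# white disc ring and bar columns
for r in range(v-36,v+40,6):
    c=np.where(mx[r,u-60:u+60]<40)[0]+u-60; print(r,c.min() if len(c) else None,c.max() if len(c) else None)
cv2.imwrite('pics/w10.png',cv2.resize(im[v-70:v+70,u-90:u+90],None,fx=4,fy=4)[:,:,::-1])
E
```

```text
time_s: 55.55
ee_pos: [0.463, 0.0091, 0.2018]
eef_rot: [[-0.999, -0.051, -0.001], [-0.051, 0.999, 0.0], [0.001, 0.0, -1.0]]
contact_force: [-0.1, 0.9, 0.5]
width: 0.529
grasp_force: 0.0
t 55.5 p [0.463  0.0091 0.2018] xaz -177.1 F [-0.1  0.9  0.5] w 0.529 g 0.0 j [ -9.   7. -19.  64.   0. -12.]
274 213
177 None None
183 264 288
189 258 320
195 254 298
201 253 299
207 253 299
213 254 298
219 259 294
225 266 285
231 268 284
237 270 282
243 None None
249 None None
```

View pics/w10.png

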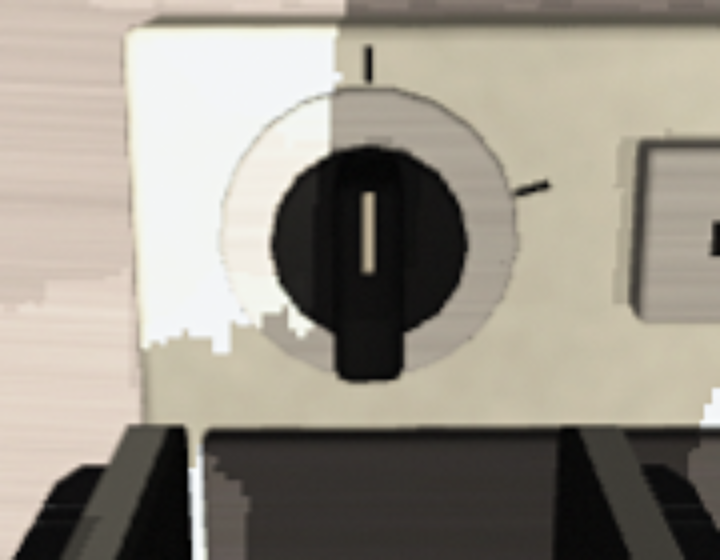

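```bash
python3 - <<'E'
from sl import *
f=grab('wrist')
print('disc',onz(f,276,203.5,.054),'ring',onz(f,276,143+232/4,.043),'bar end',onz(f,276,238,.086),'near tick?')
goto([.4653,.0073,.088],183)
E
```

```text
disc [0.46406849 0.00888994 0.054     ] ring [0.46455707 0.00889675 0.043     ] bar end [0.48423582 0.0099676  0.086     ] near tick?
d units [-0.07 -0.07  3.8 ] rows>= 4
turn units [ 0.   -0.01 -0.01]
```

```bash
python3 -m inch '[[[-0.04,0,0.8],[0,0,0],45],[[0,0,0.9],[0,0,0],45],[[0,0,0.9],[0,0,0],45],[[0,0,0.7],[0,0,0],45],[[0,0,0.5],[0,0,0],45],[[0,0,0],[0,0,0],45],[[0,0,0],[0,0,0],45],[[0,0,0],[0,0,0],5],[[0,0,0],[0,0,0],5],[[0,0,0],[0,0,0],5],[[0,0,0],[0,0,0],5],[[0,0,0],[0,0,0],5],[[0,0,0],[0,0,0],5],[[0,0,0],[0,0,0],5],[[0,0,0],[0,0,0],5]]' 50; python3 -c "
from h import *
say()"
```

```text
time_s: 57.15
ee_pos: [0.4656, 0.0084, 0.0895]
eef_rot: [[-0.999, -0.05, 0.002], [-0.05, 0.999, -0.0], [-0.002, -0.0, -1.0]]
contact_force: [-1.6, 0.4, 5.5]
width: 0.152
grasp_force: 50.9
t 57.1 p [0.4656 0.0084 0.0895] xaz -177.1 F [-1.6  0.4  5.5] w 0.152 g 50.9 j [ -9.  13. -29.  48.   0. -12.]
```

Gripped (13 mm). Turning clockwise from above, which is +z of the tool.

```bash
python3 -m inch '[[[0,0,0],[0,0,0.8],5],[[0,0,0],[0,0,0.8],5],[[0,0,0],[0,0,0.8],5],[[0,0,0],[0,0,0.8],5],[[0,0,0],[0,0,0.8],5],[[0,0,0],[0,0,0.8],5],[[0,0,0],[0,0,0.8],5],[[0,0,0],[0,0,0.8],5],[[0,0,0],[0,0,0.8],5],[[0,0,0],[0,0,0.8],5],[[0,0,0],[0,0,0.8],5],[[0,0,0],[0,0,0.8],5],[[0,0,0],[0,0,0.8],5],[[0,0,0],[0,0,0.8],5],[[0,0,0],[0,0,0.8],5],[[0,0,0],[0,0,0.5],5],[[0,0,0],[0,0,0],5],[[0,0,0],[0,0,0],5],[[0,0,0],[0,0,0],5]]'; python3 -c "
from h import *
say();print(status.sense()['moment'])"; python3 -m inch '[[[0,0,0],[0,0,0],45],[[0,0,0],[0,0,0],45],[[0,0,0],[0,0,0],45],[[0,0,0],[0,0,0],45],[[0,0,-0.5],[0,0,0],45],[[0,0,-0.9],[0,0,0],45],[[0,0,-0.9],[0,0,0],45],[[0,0,-0.9],[0,0,0],45],[[0,0,-0.9],[0,0,0],45],[[0,0,-0.9],[0,0,0],45],[[0,0,0],[0,0,0],45],[[0,0,0],[0,0,0],45]]'; python3 - <<'E'
from h import *
say();f=grab('wrist');s=grab('side')
o=np.zeros((580,800,3),np.uint8);o[:300,:400]=cv2.resize(f['image'],(400,300));o[:400,400:]=cv2.resize(s['image'][120:360,150:330],(400,400))
cv2.imwrite('pics/m11.png',o[:420,:,::-1])
E
```

```text
time_s: 59.05
ee_pos: [0.4645, 0.0068, 0.0895]
eef_rot: [[-0.306, 0.952, -0.0], [0.952, 0.306, -0.004], [-0.004, -0.001, -1.0]]
contact_force: [-4.4, -6.0, 7.8]
width: 0.149
grasp_force: 51.4
t 59.0 p [0.4645 0.0068 0.0895] xaz 107.8 F [-4.4 -6.   7.8] w 0.149 g 51.4 j [ -9.  13. -29.  48.  -0.  63.]
[-1.21600356e+00  8.96705956e-01  9.00963571e-04]
time_s: 60.25
ee_pos: [0.4651, 0.0086, 0.2386]
eef_rot: [[-0.307, 0.952, 0.001], [0.952, 0.307, -0.0], [-0.001, 0.001, -1.0]]
contact_force: [-0.5, -0.5, -0.2]
width: 0.523
grasp_force: 0.0
t 60.2 p [0.4651 0.0086 0.2386] xaz 107.9 F [-0.5 -0.5 -0.2] w 0.523 g 0.0 j [ -9.   6. -15.  69.   0.  63.]
```

View pics/m11.png

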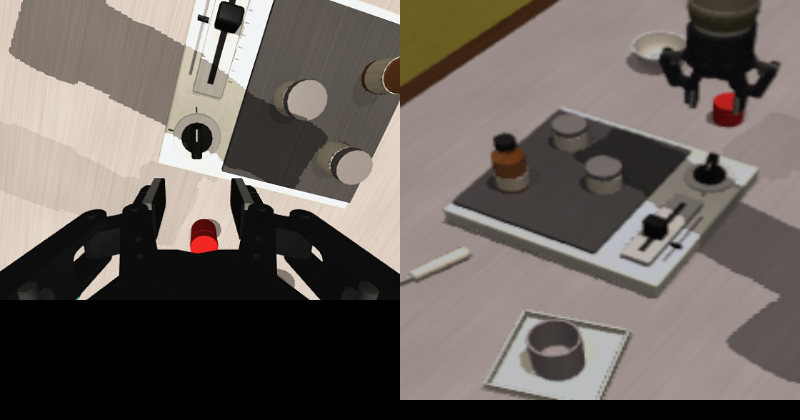

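The knob is on: its line points at the on tick, and it stayed there after release. The bottle and both jars are upright on the plate, the beaker is in the tray, and the slider is at the pointer. Handing in.

```bash
python3 -c "
from cell import workorder
print(workorder.close_job())"
```

```text
the job is handed in; nothing more can be done
None
```

The job is done and handed in, with no verdict returned: beaker upright in the tray, bottle inverted for about 1 s then stood with both jars (no third was found) on the plate, slider level with the pointer, and the knob switched on last and still on after release.

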